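# Swap the spent cartridge in a push-in filter fitting

## Task

The filter cartridge locked in the push-in fitting is spent: press the fitting's release collar in by its upright tab until the cartridge springs loose, draw it out backwards and put it in the open waste tray. Then lay the fresh cartridge in the fitting's channel, nose toward the fitting, and push it home until it locks and stays in. Leave the other things on the worktop where they are.

Things in the scene. Friction and masses are not known exactly. Their poses are not given: they have to be found in the camera images.
- fitting: Push-in filter fitting fixed to the worktop: aluminium housing on a dark base plate, open grey channel before it. Origin at worktop height under the housing's front face (mouth); x along the channel into the housing, z up. Housing x 0 to 46 mm, 48 mm wide, top at z = 85 mm; bore axis at z = 59 mm. A small steel pin on its roof is the top of the locking pawl, which drops behind the cartridge's rib.
- load_point (a point): Point on the channel floor (45 mm above worktop) below which the fresh cartridge's origin is laid, nose clear of the collar; axes as the fitting's, at its x = -90 mm. Channel x -120 to -8 mm, open above and at the rear; two low leaning rails, x -114 to -20 mm, inner faces 30 mm apart at the floor, 37 mm at their top 9 mm above it. Draw the spent cartridge back to here before lifting it.
- home_point (a point): Point on the channel floor below the origin of a locked cartridge (play -1.5 to +1.5 mm along x, then a bottom stop): fitting x = -41 mm, z = 45 mm; axes as the fitting's. Pushing home takes about 5 to 10 N. A spring ejector pushes on the nose tip with 2 to 4 N: with the collar pressed it throws the cartridge back 17 to 22 mm, nose still in the mouth; one not pushed far enough to lock comes back too.
- collar (a joint): Release collar, a black ring round the mouth with an upright tab: 0 m at rest, grows as it is pushed along the fitting's x toward the housing, up to 0.007 m. Spring 1.4 N at rest, 3.9 N fully in, plus up to 1 N friction. Frees the cartridge from about 0.004 m. It moves in some 4 mm by itself while a rib passes the pawl and springs back when the cartridge locks.
- collar_tab (a point): Centre of the channel-side face of the collar's tab, at rest at fitting x = -12 mm, z = 95 mm; axes as the fitting's; press along +x. The tab is 30 mm wide (y), 4 mm thick, and can be pressed from 15 mm below (7 mm above the top of a cartridge in the channel) to 15 mm above this point.
- spent: Filter cartridge: square white body 28 x 28 x 50 mm with grey bands, flat rear face, and a round steel nose 43 mm long: neck 11 mm thick, rib 20 mm across, cone. Origin: middle of the square body, 14 mm above its underside; x along the axis to the nose. Body x -25 to 25 mm, rib 52 to 58 mm, tip at 68 mm. About 0.12 kg. This is the spent one, at first locked in the fitting.
- fresh: Filter cartridge: square white body 28 x 28 x 50 mm with grey bands, flat rear face, and a round steel nose 43 mm long: neck 11 mm thick, rib 20 mm across, cone. Origin: middle of the square body, 14 mm above its underside; x along the axis to the nose. Body x -25 to 25 mm, rib 52 to 58 mm, tip at 68 mm. About 0.12 kg. This is the fresh one, of the same make, at first lying on the worktop to one side of the fitting.
- fresh_tip (a point): Tip of the fresh cartridge's nose, on its axis, 68 mm ahead of its origin; axes as the cartridge's. When locked it is 27 mm inside the mouth.
- tray: White open waste tray, 150 mm (x) x 120 mm (y), 32 mm high, walls and floor 4 to 5 mm thick, fixed on the worktop to the other side of the fitting; origin at the centre of its underside.
- serum_tube: Capped serum tube lying on the worktop, 17 x 106 x 16 mm, a bystander to leave alone; origin at the centre of its underside.
- forceps: Steel forceps lying on the worktop, 16 x 128 x 11 mm, a bystander; origin at the centre of its underside.
- marker: Marker pen lying on the worktop, 17 x 138 x 18 mm, a bystander; origin at the centre of its underside.
- stain: Small brown bottle 39 mm wide and 70 mm high standing behind the work, a bystander; origin at the centre of its underside.
Not all that is in view belongs to the job. Leave any green or orange look-alike of the spent alone.

How it is judged:
By the outcome, as a careful person would: the job done as asked, in the order asked, and still so for the second after the job is handed in, with the robot touching nothing.
It also fails if it takes over 72 s, if anything falls off the work surface, if the arm or the gripper's body presses on something with over 40 N, if the wrist force passes 120 N, or if a joint passes its speed limit or range.

## Robot

A 6-joint arm with a two-finger parallel gripper is mounted at the origin on a cart in front of the work surface, level with it; the furniture and walls round the work are solid. World frame = base frame: x ahead of the robot, y to its left, z up, the work surface at z = 0. Lengths are in mm, angles in degrees, forces in N, time in s.
With the tool pointing down it reaches from about 350 to 925 mm from the base axis. Payload 6.4 kg.
Tool frame: the origin (TCP) lies midway between the tips of the shut fingers; the grasp point (between the pads) lies pinch_z behind it (pinch_z is the distance from the TCP to the grasp point, in mm); z points along the fingers, x is the direction in which the jaws open and shut, and the axes are right-handed (so a half turn about z gives the same grasp; the last joint's range is limited). The gripper opens to 94 mm and grips with 3 to 60 N. Pads are 16 mm wide; open, the fingers measure 119 mm over their backs; the gripper's body (75 mm by 177 mm) begins 78 mm behind the grasp point.
Start: joints at [58.952, 14.043, 89.255, -0, 76.702, -9.975], TCP at [233.714, 606.541, 205.455] pointing down, gripper open.
Joint ranges: [-179.41, 179.41], [-58.25, 129.5], [7.25, 145.43], [-54.29, 234.29], [11.92, 165.04], [-157.13, 157.13]. Speed limits (degrees/s): [147.25, 147.25, 180, 180, 180, 180].

## Interface

Orientations are given as a 3x3 rotation matrix whose columns are the frame's x, y, z axes.
In Python, from rig import * gives the robot as it stands. The module is installed in compiled form; this text tells all that it offers.
- The arm moves only by the tool servo_tool, never from a script. Its argument "targets" is a list that holds one entry, the list of rows, each a list of 7 numbers: the gripper's target within -1 to 1 (shut at 1, half-way at 0, fully open at -1), then the shift along the tool's x, y, z in mm, then the turn, a rotation vector about the tool's x, y, z in degrees. A call has exactly 8 rows; each row shifts and turns the pose as measured when the row begins, along the tool's axes as they then stand; what a row does not reach is not made up. A row lasts 1/8 s, in which the tool goes at most 62.5 mm and 10.7 degrees, less where a joint would pass 70% of its speed; a pose out of reach is approached as far as the arm can. A call is refused whole if a number of a shift passes 62.5 or a number of a turn 10.7, either way. A call with a gripper value outside its range is refused whole. The fingers move at their own pace and stop on an object; "squeeze" is the grip in N (left out, the last holds). Time passes only in rows, so rows that do not move let the fingers close, or fill a call up. It gives the time, the measured TCP pose, the force and the opening at its end, in the units of the state.
- observe(): the state, without advancing time (a new reading comes with each control period).
- read_camera(name): name is "scene" or "top"; returns a dict with "img" (480x640x3 uint8, red, green, blue), "z_map" (480x640 float32, mm along the optical axis (not along the pixel's ray), 0 where there is no reading), "camera_matrix" (3x3 intrinsics, pixels), "world_from_camera" (4x4, takes a point from camera to world coordinates). Camera axes: x right, y down, z forward; pixel columns grow to the right and rows downward; lengths in mm; the calibration is good to about 2 mm. A picture is of the moment at which its call begins.
- job_done(): hands the job in, once; it reports no verdict.
The state is a dict: "time": time; "qpos": joint angles; "qd": joint speeds; "effort": joint torques, N m; "eef_pos": TCP position; "tcp_rot": TCP orientation; "ft_force": force on the tool from outside, world axes, zero at the start; "ft_torque": the same for the moment, N m; "grip_width": opening from 0.0 (shut) to 1.0 (fully open).
Only numpy, scipy, OpenCV 4.12 (cv2) and the standard library are available. Lean on these libraries where they do the work, as an engineer would, in place of code of your own. Each camera call takes 0.05 s, during which the arm holds its last target.

## Working session

There is one attempt and no reset: what is moved stays moved. The work goes in short steps, Python scripts to look and compute and a tool call to move; the robot and the scene stay as the last step left them, time stands still between calls to the robot, and variables do not carry over. Pictures are saved under pics/ and viewed, and the job is handed in when it is done.

Besides the shell and the picture viewer there is one more tool, called after ">>>" as name(argument=value, ...), one argument or row to a line, values as JSON. servo_tool: Moves the arm, as the interface text tells. Its arguments: {"type":"object","properties":{"targets":{"type":"array","items":{"type":"array","items":{"type":"array","items":{"type":"number"}}}},"squeeze":{"type":"number"}},"required":["targets"]}

```bash
mkdir -p pics; cat > h.py <<'E'
from rig import *
import numpy as np, cv2
def cap(name,tag):
    c=read_camera(name); np.savez('%s.npz'%tag,**c)
    cv2.imwrite('pics/%s.png'%tag,cv2.cvtColor(c['img'],cv2.COLOR_RGB2BGR)); return c
def xyz(c):
    z=c['z_map'].astype(float);K=c['camera_matrix'];T=c['world_from_camera']
    v,u=np.mgrid[0:z.shape[0],0:z.shape[1]]
    p=np.stack([(u-K[0,2])/K[0,0]*z,(v-K[1,2])/K[1,1]*z,z],-1)
    w=p@T[:3,:3].T+T[:3,3]; w[z<=0]=np.nan; return w
def proj(c,P):
    K=c['camera_matrix'];T=np.linalg.inv(c['world_from_camera']);q=T[:3,:3]@np.array(P,float)+T[:3,3];q=K@q;return q[:2]/q[2]
E
python3 - <<'E'
from h import *
np.set_printoptions(precision=2,suppress=True)
for n in ('scene','top'):
    c=cap(n,n+'0'); print(c['world_from_camera'],c['camera_matrix'])
print(observe())
E
```

```text
[[   0.78   -0.25    0.57  -66.54]
 [  -0.62   -0.3     0.72 -634.37]
 [  -0.     -0.92   -0.39  522.34]
 [   0.      0.      0.      1.  ]] [[555.27   0.   309.08]
 [  0.   555.27 239.75]
 [  0.     0.     1.  ]]
[[  -0.04   -0.98    0.2   317.59]
 [  -1.      0.04   -0.01  131.05]
 [   0.     -0.2    -0.98 1116.93]
 [   0.      0.      0.      1.  ]] [[568.79   0.   320.42]
 [  0.   568.79 240.77]
 [  0.     0.     1.  ]]
{'time': 0.1, 'qpos': array([58.95, 14.08, 89.32, -0.  , 76.7 , -9.97]), 'qd': array([-0.02, -0.17, -0.15,  0.06,  0.02,  0.03]), 'effort': array([  0.  , -41.69, -31.55,   0.07,   0.03,  -0.  ]), 'eef_pos': array([233.42, 606.05, 204.48]), 'tcp_rot': array([[ 0.36,  0.93, -0.  ],
       [ 0.93, -0.36, -0.  ],
       [-0.  , -0.  , -1.  ]]), 'ft_force': array([-1.4 ,  0.28, -0.94]), 'ft_torque': array([-0.  ,  0.04,  0.02]), 'grip_width': 0.9988554702106243}
```

View pics/top0.png

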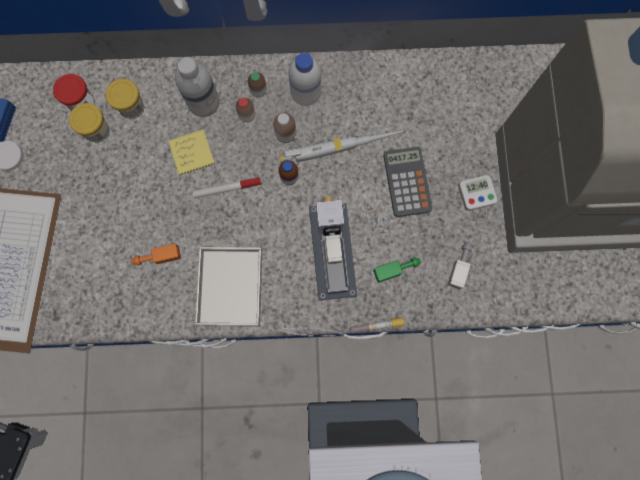

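View pics/scene0.png

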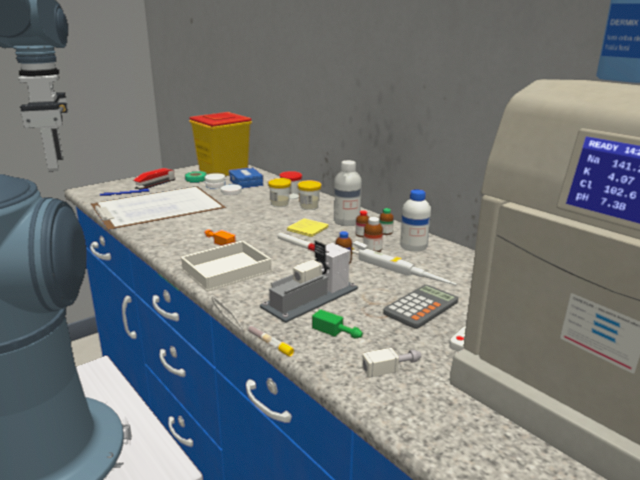

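The top view shows the fitting at about (333,250) with its mouth up-image. The tray is at (229,287), the fresh cartridge at (460,270) with its nose up-image, and the green decoy at (390,270). The forceps and marker look to be near (380,326).

```bash
python3 - <<'E'
from h import *
np.set_printoptions(precision=1,suppress=True,linewidth=200)
c=dict(np.load('top0.npz'));w=xyz(c)
im=cv2.cvtColor(c['img'],cv2.COLOR_RGB2BGR)
a=cv2.resize(im[190:305,285:365],None,fx=5,fy=5,interpolation=cv2.INTER_CUBIC)
b=cv2.resize(im[230:300,430:500],None,fx=5,fy=5,interpolation=cv2.INTER_CUBIC)
o=np.zeros((575,760,3),np.uint8);o[:,:400]=a;o[:350,405:755]=b;cv2.imwrite('pics/z0.png',o)
s=dict(np.load('scene0.npz'));i2=cv2.cvtColor(s['img'],cv2.COLOR_RGB2BGR)
cv2.imwrite('pics/z1.png',cv2.resize(i2[225:385,255:435],None,fx=3.6,fy=3.6,interpolation=cv2.INTER_CUBIC))
for v in range(195,304,3): print(v,[int(x) if x==x else -1 for x in w[v,312:358:3,2]])
print('fresh')
for v in range(236,294,3): print(v,[int(x) if x==x else -1 for x in w[v,446:476:2,2]])
E
```

```text
195 [0, 0, 0, 2, 0, 1, 0, 1, 1, 1, 0, 0, -3, -2, 2, -1]
198 [0, 0, 0, 4, 66, 69, 66, 0, -3, 0, 3, 0, 4, 0, -2, 2]
201 [-1, 1, 1, 4, 86, 84, 85, 86, 85, 86, 0, 1, -2, 1, 1, 1]
204 [-1, -1, 90, 86, 85, 83, 85, 87, 84, 83, 15, 9, 0, 2, 0, 0]
207 [10, 9, 88, 85, 85, 86, 83, 85, 87, 85, 84, 10, 1, 0, -1, 2]
210 [12, 14, 86, 85, 82, 85, 86, 85, 87, 85, 84, 9, 5, -1, -1, 0]
213 [4, 9, 85, 84, 85, 85, 86, 81, 87, 83, 83, 9, 4, 0, 2, 1]
216 [9, 8, 85, 84, 85, 82, 85, 80, 84, 86, 85, 7, 0, 2, 0, 0]
219 [7, 10, 86, 87, 87, -1, 91, 90, 86, 84, 87, 8, 0, 0, 0, 2]
222 [8, 7, 86, 86, 87, 85, 88, 88, -1, 83, 84, 7, 8, 3, 0, 0]
225 [8, 6, 58, 84, 84, 80, 78, 75, 109, 110, 72, 4, 10, -2, 4, 3]
228 [10, 9, 34, 62, 108, 109, 107, 105, 104, 100, 39, 5, 9, 1, 1, 0]
231 [10, 9, 9, 34, 85, 84, 84, 78, 75, 68, 16, 8, 7, 0, 0, 2]
234 [11, 7, 9, 9, 70, 51, 64, 60, 52, 46, 9, 8, 11, 1, 3, 0]
237 [9, 6, 5, 31, 47, 71, 73, 68, 76, 74, 43, 5, 7, 3, 0, 0]
240 [7, 7, 5, 55, 43, 75, 75, 73, 71, 76, 55, 6, 9, 0, 1, 0]
243 [4, 10, 6, 53, 46, 71, 73, 73, 70, 75, 55, 9, 10, 3, 1, 2]
246 [0, 8, 8, 4, 51, 74, 75, 71, 73, 7
[... 1644 characters left out ...]
 0]
260 [-1, 3, 2, 2, 0, 21, 27, 28, 18, 23, -3, 2, 0, 0, -2]
263 [0, 1, 2, 1, 13, 28, 24, 31, 26, 28, 30, 30, 2, 0, -1]
266 [0, 1, 0, 0, 20, 30, 27, 28, 26, 26, 29, 29, -2, 0, 4]
269 [2, 1, 4, 10, 24, 30, 26, 27, 27, 28, 29, 29, 1, 0, -1]
272 [-2, 0, 0, 17, 30, 28, 29, -1, 29, 31, 31, 25, 3, 0, 1]
275 [0, 1, 4, 26, 28, 28, 31, 30, 24, 30, 29, 3, 5, 0, 1]
278 [2, -1, 16, 29, 30, 26, 31, 27, 28, 26, 28, 0, 0, 0, 3]
281 [3, 6, 28, 29, 28, 28, 27, 28, 27, 30, 0, 2, 0, 3, 0]
284 [0, 7, 16, 24, 26, 30, 27, 27, 28, 27, 1, 0, -1, 2, -2]
287 [1, 1, -1, 2, 0, 10, 17, 22, 27, 1, -1, 1, 2, -1, 1]
290 [-1, 1, -2, 0, 0, 2, 3, 2, 5, 0, -2, 0, 1, 2, 0]
293 [2, 0, 0, -2, 0, 0, 0, 0, 2, -3, 0, -1, -1, 0, -2]
```

View pics/z0.png

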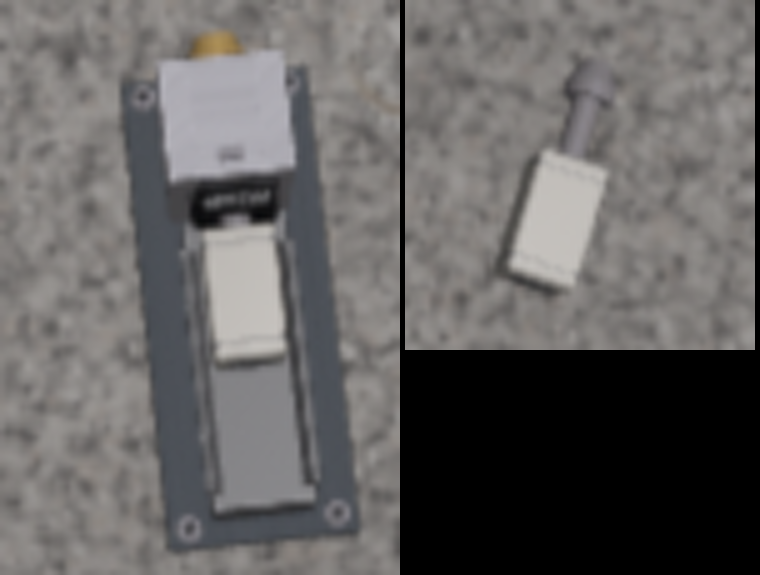

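View pics/z1.png

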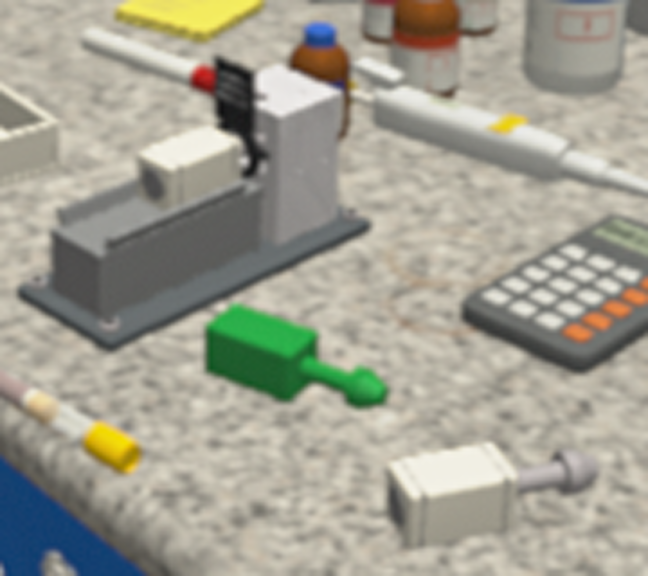

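```bash
cat > fit.py <<'E'
from h import *
def plane(c,pts,z):
    K=c['camera_matrix'];T=c['world_from_camera'];out=[]
    for u,v in pts:
        d=T[:3,:3]@np.array([(u-K[0,2])/K[0,0],(v-K[1,2])/K[1,1],1]);o=T[:3,3];out.append((o+d*(z-o[2])/d[2])[:2])
    return np.array(out)
def rect(c,box,z,lo,hi,colf=None):
    w=xyz(c);zz=cv2.medianBlur(np.nan_to_num(w[...,2],nan=0).astype(np.float32),3)
    m=((zz>lo)&(zz<hi)).astype(np.uint8);b=np.zeros_like(m);u0,u1,v0,v1=box;b[v0:v1,u0:u1]=1;m&=b
    if colf is not None:m&=colf(c['img'].astype(int)).astype(np.uint8)
    n,l,s,_=cv2.connectedComponentsWithStats(m);k=1+s[1:,4].argmax();m=(l==k).astype(np.uint8)
    v,u=np.nonzero(m);P=plane(c,np.c_[u,v],z).astype(np.float32)
    r=cv2.minAreaRect(P);return r,P.mean(0),len(P)
E
python3 - <<'E'
from fit import *
c=dict(np.load('top0.npz'))
print('housing',rect(c,(310,350,195,226),85,80,92))
print('plate',rect(c,(300,365,195,305),8,5,200))
print('spent',rect(c,(322,348,232,264),73,62,82))
print('fresh body',rect(c,(440,480,259,294),28,20,36))
print('fresh all',rect(c,(440,480,236,294),14,9,36))
print('tray',rect(c,(185,272,235,335),32,22,42))
print('green',rect(c,(370,430,250,290),14,9,60))
E
```

```text
housing (((578.6972045898438, 102.68800354003906), (49.03890609741211, 47.94192123413086), 3.476187229156494), array([579.4072  , 102.614716], dtype=float32), 631)
plate (((530.710693359375, 99.2739028930664), (207.00997924804688, 76.59800720214844), 3.616373062133789), array([524.74585 ,  98.884514], dtype=float32), 3741)
spent (((517.658935546875, 99.6601333618164), (58.60966873168945, 30.082191467285156), 4.359067916870117), array([516.5495  ,  99.012764], dtype=float32), 446)
fresh body (((464.537109375, -144.880126953125), (28.914621353149414, 53.740875244140625), 68.17931365966797), array([ 463.91776, -144.75139], dtype=float32), 395)
fresh all (((484.17181396484375, -154.172119140625), (31.41649627685547, 95.61747741699219), 68.52872467041016), array([ 476.21127, -150.8619 ], dtype=float32), 577)
tray (((457.56085205078125, 301.5282287597656), (120.81757354736328, 150.27542114257812), 87.10588836669922), array([460.92126, 304.78677], dtype=float32), 741)
green (((482.50457763671875, -27.15343475341797), (29.722248077392578, 95.24541473388672), 17.13057518005371), array([479.95508 , -19.688759], dtype=float32), 551)
```

```bash
python3 - <<'E'
from fit import *
c=dict(np.load('top0.npz'))
# corners read from zoom z0 (a: origin 285,190 scale5)
A=lambda x,y:((x+.5)/5+285-.5,(y+.5)/5+190-.5)
B=lambda x,y:((x-405+.5)/5+430-.5,(y+.5)/5+230-.5)
print('plate',plane(c,[A(123,78),A(170,550),A(357,532)],8))
print('channel floor rear',plane(c,[A(216,506),A(314,495)],45))
print('housing top TL TR BL BR',plane(c,[A(160,62),A(285,52),A(170,180),A(294,168)],85))
print('pin',plane(c,[A(231,151)],88))
print('tabtop',plane(c,[A(193,188),A(277,182)],110))
print('spent fl fr rl rr',plane(c,[A(205,232),A(274,228),A(216,355),A(284,350)],73))
print('fresh fl fr rl rr',plane(c,[B(543,152),B(607,170),B(507,268),B(572,288)],28))
print('fresh tip/rib',plane(c,[B(592,62)],14),plane(c,[B(571,92),B(613,100)],14))
E
```

```text
plate [[616.26753174 141.34420679]
 [425.58202981 129.71758131]
 [429.75237377  56.53732182]]
channel floor rear [[437.90443946 111.75623489]
 [440.62683373  74.55183254]]
housing top TL TR BL BR [[601.19237055 126.53145801]
 [603.25163213  79.45695216]
 [555.63150247 124.52506563]
 [558.41808759  78.18384664]]
pin [[565.11484943 101.44757017]]
tabtop [[546.56248848 116.45432041]
 [547.60841316  85.88003701]]
spent fl fr rl rr [[537.88858485 112.09618833]
 [538.41420946  86.1575127 ]
 [491.01155875 109.91775207]
 [491.90978784  84.55865871]]
fresh fl fr rl rr [[ 489.89044981 -141.94473257]
 [ 481.87282391 -166.12193785]
 [ 445.2992562  -124.16824285]
 [ 436.61803993 -148.48630102]]
fresh tip/rib [[ 527.3379247  -167.95921337]] [[ 515.61534204 -158.58450745]
 [ 511.76676954 -174.85976822]]
```

```bash
cat > plan.py <<'E'
from h import *
O=np.array([557,101.1]);a=np.radians(3.5);ex=np.array([np.cos(a),np.sin(a)]);ey=np.array([-ex[1],ex[0]])
def W(x,y,z): p=O+x*ex+y*ey; return np.array([p[0],p[1],z])
def fitc(p): d=np.array(p[:2])-O; return np.array([d@ex,d@ey,p[2]])
def st():
    s=observe();R=s['tcp_rot'];print('t %.2f'%s['time'],'pos',s['eef_pos'].round(1),'fit',fitc(s['eef_pos']).round(1),'yaw %.1f'%np.degrees(np.arctan2(R[1,0],R[0,0])),'tilt',R[:2,2].round(3),'F',s['ft_force'].round(1),'g %.3f'%s['grip_width'],'q',s['qpos'].round(0));return s
def go(T,yaw=None,n=8):
    s=st();R=s['tcp_rot'];p=s['eef_pos'];y0=np.degrees(np.arctan2(R[1,0],R[0,0]));yaw=y0 if yaw is None else yaw
    D=(np.array(T)-p)/n;dy=(yaw-y0)/n;zc=np.array([0,0,-1.])
    # level correction on the whole
    corr=np.cross(R[:,2],zc);print('level corr(tool deg)',np.degrees(R.T@corr).round(2),'|row| %.1f'%np.linalg.norm(D))
    for i in range(n):
        y=np.radians(y0+i*dy);tx=np.array([np.cos(y),np.sin(y)]);ty=np.array([np.sin(y),-np.cos(y)])
        print('[%.1f,%.1f,%.1f | %.2f]'%(D[:2]@tx,D[:2]@ty,-D[2],-dy))
E
python3 -c "
import rig;print([k for k in dir(rig) if k[0]!='_'])
from plan import *
go(W(-40,0,170),93.5,12)"
```

```text
['Unreachable', 'job_done', 'observe', 'pinch_z', 'read_camera']
t 0.10 pos [233.4 606.1 204.5] fit [-292.2  523.8  204.5] yaw 68.9 tilt [-0.001 -0.002] F [-1.4  0.3 -0.9] g 0.999 q [ 59.  14.  89.  -0.  77. -10.]
level corr(tool deg) [-0.02  0.1  -0.  ] |row| 48.5
[-31.0,37.3,2.9 | -2.05]
[-32.3,36.1,2.9 | -2.05]
[-33.5,35.0,2.9 | -2.05]
[-34.8,33.7,2.9 | -2.05]
[-35.9,32.5,2.9 | -2.05]
[-37.1,31.2,2.9 | -2.05]
[-38.2,29.8,2.9 | -2.05]
[-39.2,28.4,2.9 | -2.05]
[-40.2,27.0,2.9 | -2.05]
[-41.1,25.6,2.9 | -2.05]
[-42.0,24.1,2.9 | -2.05]
[-42.9,22.6,2.9 | -2.05]
```

>>> servo_tool(
  targets=[
    [[1, -31, 37, 1, 0, 0, -2], [1, -32, 36, 1, 0, 0, -2], [1, -33.5, 35, 1, 0, 0, -2], [1, -35, 34, 1, 0, 0, -2], [1, -36, 32.5, 1, 0, 0, -2], [1, -37, 31, 1, 0, 0, -2], [1, -38, 30, 1, 0, 0, -2], [1, -39, 28, 1, 0, 0, -2]],
  ],
  squeeze=10,
)

```text
time: 1.1
eef_pos: [425.0, 259.6, 193.2]
tcp_rot: [[0.073, 0.997, -0.004], [0.997, -0.073, -0.005], [-0.005, -0.004, -1.0]]
ft_force: [0.6, -0.2, 0.4]
grip_width: 0.186
```

```bash
python3 -c "
import rig;print(rig.pinch_z)
from plan import *
go(W(-40,0,150),93.5,7)"
```

```text
18.8
t 1.10 pos [425.  259.6 193.2] fit [-122.   166.2  193.2] yaw 85.8 tilt [-0.004 -0.005] F [ 0.6 -0.2  0.4] g 0.186 q [ 18.  -6. 112.  -0.  75. -67.]
level corr(tool deg) [-0.21  0.28 -0.  ] |row| 27.2
[-22.0,14.8,6.2 | -1.09]
[-22.3,14.4,6.2 | -1.09]
[-22.5,13.9,6.2 | -1.09]
[-22.8,13.5,6.2 | -1.09]
[-23.0,13.1,6.2 | -1.09]
[-23.3,12.6,6.2 | -1.09]
[-23.5,12.2,6.2 | -1.09]
```

>>> servo_tool(
  targets=[
    [[1, -22, 15, 5, 0, 0, -1.1], [1, -22, 14.5, 5, 0, 0, -1.1], [1, -22.5, 14, 5, 0, 0, -1.1], [1, -23, 13.5, 5, 0, 0, -1.1], [1, -23, 13, 5, 0, 0, -1.1], [1, -23, 12.5, 5, 0, 0, -1.1], [1, -23.5, 12, 5, 0, 0, -1], [1, 0, 0, 5, 0, 0, 0]],
  ],
)

```text
time: 2.1
eef_pos: [518.5, 90.2, 149.6]
tcp_rot: [[-0.059, 0.998, -0.008], [0.998, 0.059, -0.005], [-0.004, -0.009, -1.0]]
ft_force: [-0.6, -1.1, 0.1]
grip_width: 0.003
```

```bash
python3 -c "
from plan import *
go(W(-40,0,86),93.5,7);cap('scene','s1')"
```

```text
t 2.10 pos [518.5  90.2 149.6] fit [-39.1  -8.6 149.6] yaw 93.4 tilt [-0.008 -0.005] F [-0.6 -1.1  0.1] g 0.003 q [ -2.   1. 110.  -0.  70. -96.]
level corr(tool deg) [-0.5   0.23 -0.  ] |row| 9.2
[1.2,-0.1,9.1 | -0.02]
[1.2,-0.1,9.1 | -0.02]
[1.2,-0.1,9.1 | -0.02]
[1.2,-0.1,9.1 | -0.02]
[1.2,-0.1,9.1 | -0.02]
[1.2,-0.1,9.1 | -0.02]
[1.2,-0.1,9.1 | -0.02]
```

View pics/s1.png

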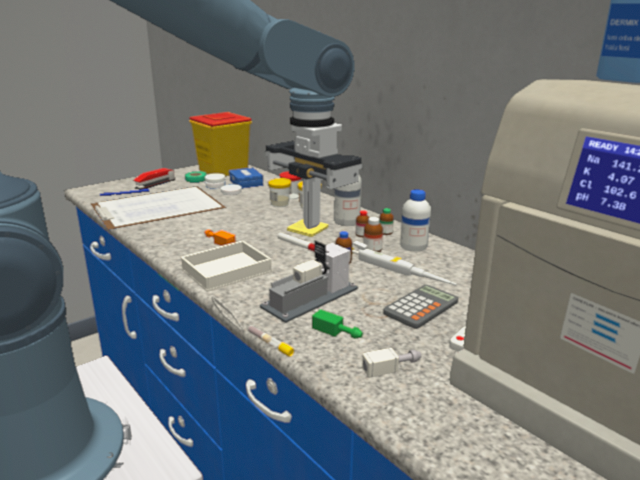

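>>> servo_tool(
  targets=[
    [[1, 1.2, 0, 9, -0.5, 0.2, 0], [1, 1.2, 0, 9, 0, 0, 0], [1, 1.2, 0, 9, 0, 0, 0], [1, 1.2, 0, 9, 0, 0, 0], [1, 1.2, 0, 9, 0, 0, 0], [1, 1.2, 0, 8, 0, 0, 0], [1, 1.2, 0, 7, 0, 0, 0], [1, 0, 0, 0, 0, 0, 0]],
  ],
)

```text
time: 3.15
eef_pos: [514.7, 102.4, 83.5]
tcp_rot: [[-0.062, 0.998, -0.003], [0.998, 0.062, 0.0], [0.001, -0.003, -1.0]]
ft_force: [-0.3, -0.4, 0.5]
grip_width: 0.009
```

```bash
python3 -c "
from plan import *
c=dict(np.load('s1.npz'));print(proj(c,[518.5,90.2,149.6]))
go(W(-20,0,86),93.5,7);c=cap('scene','s2');i=cv2.imread('pics/s2.png');print(proj(c,W(-12,0,95)))
cv2.imwrite('pics/s2z.png',cv2.resize(i[150:330,240:400],None,fx=3.3,fy=3.3,interpolation=cv2.INTER_CUBIC))"
```

```text
[311.98417194 227.77509926]
t 3.15 pos [514.7 102.4  83.5] fit [-42.1   3.8  83.5] yaw 93.6 tilt [-0.003  0.   ] F [-0.3 -0.4  0.5] g 0.009 q [ -1.   6. 112.   0.  62. -95.]
level corr(tool deg) [-0.18 -0.04 -0.  ] |row| 3.2
[-0.6,3.2,-0.4 | 0.01]
[-0.6,3.2,-0.4 | 0.01]
[-0.6,3.2,-0.4 | 0.01]
[-0.6,3.2,-0.4 | 0.01]
[-0.6,3.2,-0.4 | 0.01]
[-0.6,3.2,-0.4 | 0.01]
[-0.6,3.2,-0.4 | 0.01]
[319.54008449 249.82592937]
```

View pics/s2z.png

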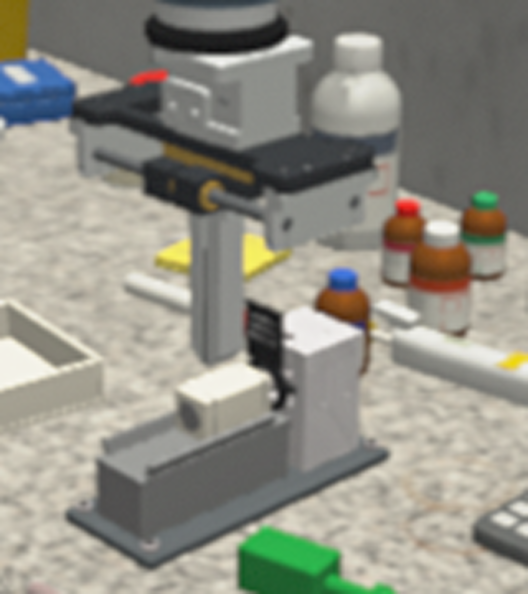

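>>> servo_tool(
  targets=[
    [[1, -1.2, 4, -0.5, 0, 0, 0], [1, -1.2, 4, -0.5, 0, 0, 0], [1, -1.2, 4, -0.5, 0, 0, 0], [1, 0, 3, 0, 0, 0, 0], [1, 0, 2, 0, 0, 0, 0], [1, 0, 1.5, 0, 0, 0, 0], [1, 0, 1.5, 0, 0, 0, 0], [1, 0, 1.5, 0, 0, 0, 0]],
  ],
)

```text
time: 4.2
eef_pos: [538.1, 99.7, 86.6]
tcp_rot: [[-0.062, 0.998, -0.003], [0.998, 0.062, 0.0], [0.0, -0.003, -1.0]]
ft_force: [-2.8, -0.5, 2.4]
grip_width: 0.005
```

```bash
python3 -c "
from plan import *
st()"
```

```text
t 4.20 pos [538.1  99.7  86.6] fit [-18.9  -0.3  86.6] yaw 93.6 tilt [-0.003  0.   ] F [-2.8 -0.5  2.4] g 0.005 q [ -1.   9. 109.   0.  63. -95.]
```

>>> servo_tool(
  targets=[
    [[1, 0, 1.5, 0, 0, 0, 0], [1, 0, 1.5, 0, 0, 0, 0], [1, 0, 1.2, 0, 0, 0, 0], [1, 0, 1.2, 0, 0, 0, 0], [1, 0, 1, 0, 0, 0, 0], [1, 0, 1, 0, 0, 0, 0], [1, 0, 0.5, 0, 0, 0, 0], [1, 0, 0.5, 0, 0, 0, 0]],
  ],
)

```text
time: 5.2
eef_pos: [542.8, 100.0, 86.6]
tcp_rot: [[-0.063, 0.998, -0.015], [0.998, 0.063, -0.001], [-0.0, -0.015, -1.0]]
ft_force: [-6.0, -0.8, 4.2]
grip_width: 0.006
```

```bash
python3 -c "
from plan import *
st();c=cap('scene','s3');i=cv2.imread('pics/s3.png')
cv2.imwrite('pics/s3z.png',cv2.resize(i[150:330,240:400],None,fx=3.3,fy=3.3,interpolation=cv2.INTER_CUBIC))"
```

```text
t 5.20 pos [542.8 100.   86.6] fit [-14.2  -0.2  86.6] yaw 93.6 tilt [-0.015 -0.001] F [-6.  -0.8  4.2] g 0.006 q [ -1.  10. 108.  -0.  63. -95.]
```

View pics/s3z.png

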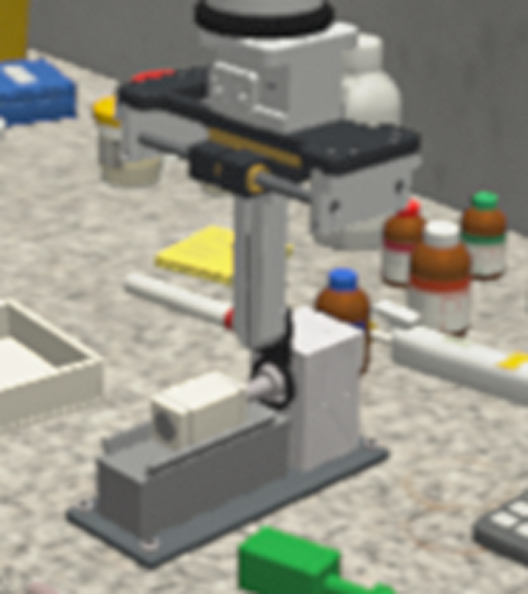

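The cartridge has sprung back and its neck shows at (265,385). Next I back off, open the jaws and go over the body.

>>> servo_tool(
  targets=[
    [[1, 0, -4, 0, 0, 0, 0], [1, 0, -4, -2, 0.8, 0, 0], [-0.2, 0, -6, -4, 0, 0, 0], [-0.2, 0, -8, -6, 0, 0, 0], [-0.2, 0, -8, -4, 0, 0, 0], [-0.2, 0, -8, 0, 0, 0, 0], [-0.2, 0, -6, 0, 0, 0, 0], [-0.2, 0, 0, 0, 0, 0, 0]],
  ],
)

```text
time: 6.25
eef_pos: [498.2, 97.2, 105.4]
tcp_rot: [[-0.063, 0.998, -0.024], [0.998, 0.063, -0.002], [-0.0, -0.024, -1.0]]
ft_force: [-0.3, -0.1, -0.2]
grip_width: 0.585
```

```bash
python3 -c "
from plan import *
from fit import rect
st();c=cap('top','t4');i=cv2.imread('pics/t4.png')
cv2.imwrite('pics/t4z.png',cv2.resize(i[190:305,285:365],None,fx=5,fy=5,interpolation=cv2.INTER_CUBIC))
c=cap('scene','s4');i=cv2.imread('pics/s4.png')
cv2.imwrite('pics/s4z.png',cv2.resize(i[150:330,240:400],None,fx=3.3,fy=3.3,interpolation=cv2.INTER_CUBIC))
"
```

```text
t 6.25 pos [498.2  97.2 105.4] fit [-59.   -0.3 105.4] yaw 93.6 tilt [-0.024 -0.002] F [-0.3 -0.1 -0.2] g 0.585 q [ -2.   3. 113.  -0.  66. -95.]
```

View pics/s4z.png

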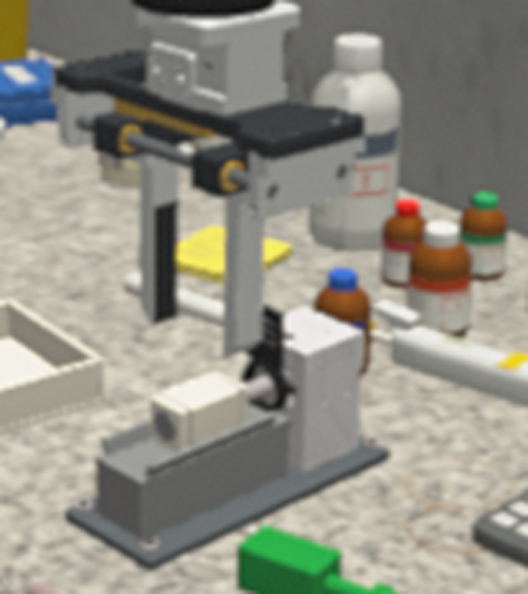

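View pics/t4z.png

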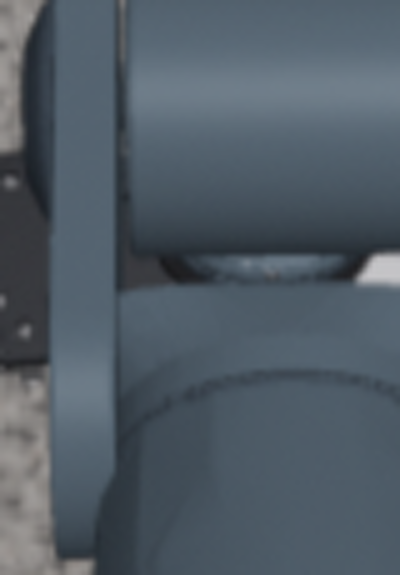

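>>> servo_tool(
  targets=[
    [[-0.2, 0, -1, 8, -1.4, 0, 0], [-0.2, 0, -1, 8, 0, 0, 0], [-0.2, 0, 0, 8, 0, 0, 0], [-0.2, 0, 0, 8, 0, 0, 0], [-0.2, 0, 0, 6, 0, 0, 0], [-0.2, 0, 0, 3, 0, 0, 0], [-0.2, 0, 0, 0, 0, 0, 0], [-0.2, 0, 0, 0, 0, 0, 0]],
  ],
)

```text
time: 7.35
eef_pos: [497.7, 96.9, 62.1]
tcp_rot: [[-0.063, 0.998, 0.001], [0.998, 0.063, -0.0], [-0.0, 0.001, -1.0]]
ft_force: [0.1, 0.1, -0.0]
grip_width: 0.603
```

```bash
python3 -c "
from plan import *
st()"
```

```text
t 7.35 pos [497.7  96.9  62.1] fit [-59.5  -0.5  62.1] yaw 93.6 tilt [ 0.001 -0.   ] F [ 0.1  0.1 -0. ] g 0.603 q [ -2.   6. 115.  -0.  59. -95.]
```

>>> servo_tool(
  targets=[
    [[-0.2, 0, -1, 2, 0, 0, 0], [-0.2, 0, 0, 1.5, 0, 0, 0], [0.6, 0, 0, 0, 0, 0, 0], [0.6, 0, 0, 0, 0, 0, 0], [0.6, 0, 0, 0, 0, 0, 0], [0.6, 0, 0, 0, 0, 0, 0], [0.6, 0, 0, 0, 0, 0, 0], [0.6, 0, 0, 0, 0, 0, 0]],
  ],
  squeeze=20,
)

```text
time: 8.35
eef_pos: [497.1, 96.9, 59.0]
tcp_rot: [[-0.063, 0.998, 0.002], [0.998, 0.063, -0.0], [-0.0, 0.002, -1.0]]
ft_force: [0.9, -0.6, 0.1]
grip_width: 0.294
```

```bash
python3 -c "
from plan import *
go(W(-90,0,59),93.5,6);c=cap('scene','s5');i=cv2.imread('pics/s5.png')
cv2.imwrite('pics/s5z.png',cv2.resize(i[150:330,240:400],None,fx=3.3,fy=3.3,interpolation=cv2.INTER_CUBIC))"
```

```text
t 8.35 pos [497.1  96.9  59. ] fit [-60.1  -0.6  59. ] yaw 93.6 tilt [ 0.002 -0.   ] F [ 0.9 -0.6  0.1] g 0.294 q [ -2.   6. 116.  -0.  59. -95.]
level corr(tool deg) [ 0.12  0.01 -0.  ] |row| 5.0
[0.1,-5.0,0.0 | 0.02]
[0.1,-5.0,0.0 | 0.02]
[0.1,-5.0,0.0 | 0.02]
[0.1,-5.0,0.0 | 0.02]
[0.1,-5.0,0.0 | 0.02]
[0.1,-5.0,0.0 | 0.02]
```

View pics/s5z.png

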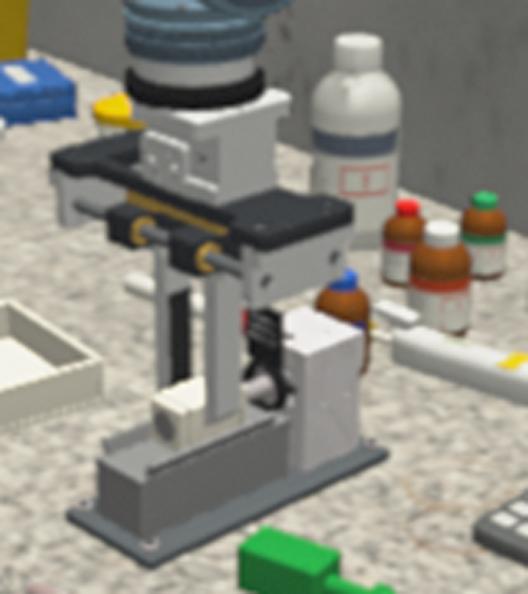

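>>> servo_tool(
  targets=[
    [[0.6, 0, -5, 0, 0, 0, 0], [0.6, 0, -6, 0, 0, 0, 0], [0.6, 0, -6, 0, 0, 0, 0], [0.6, 0, -6, 0, 0, 0, 0], [0.6, 0, -6, 0, 0, 0, 0], [0.6, 0, -4, 0, 0, 0, 0], [0.6, 0, 0, -5, 0, 0, 0], [0.6, 0, 0, -10, 0, 0, 0]],
  ],
  squeeze=30,
)

```text
time: 9.4
eef_pos: [460.5, 94.7, 73.8]
tcp_rot: [[-0.063, 0.998, -0.0], [0.998, 0.063, 0.0], [0.0, -0.0, -1.0]]
ft_force: [0.6, 0.7, -0.5]
grip_width: 0.295
```

```bash
python3 -c "
from plan import *
go([437,301,100],93.5,6);c=cap('scene','s6');i=cv2.imread('pics/s6.png')
cv2.imwrite('pics/s6z.png',cv2.resize(i[150:330,240:400],None,fx=3.3,fy=3.3,interpolation=cv2.INTER_CUBIC))"
```

```text
t 9.40 pos [460.5  94.7  73.8] fit [-96.7  -0.5  73.8] yaw 93.6 tilt [-0.  0.] F [ 0.6  0.7 -0.5] g 0.295 q [ -2.  -1. 120.   0.  60. -96.]
level corr(tool deg) [-0.01 -0.    0.  ] |row| 34.9
[34.6,-1.7,-4.4 | 0.02]
[34.6,-1.8,-4.4 | 0.02]
[34.6,-1.8,-4.4 | 0.02]
[34.6,-1.8,-4.4 | 0.02]
[34.6,-1.8,-4.4 | 0.02]
[34.6,-1.8,-4.4 | 0.02]
```

View pics/s6z.png

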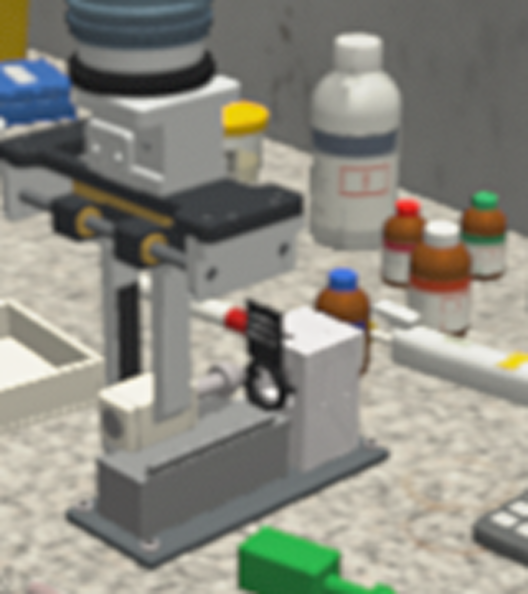

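>>> servo_tool(
  targets=[
    [[0.6, 0, 0, -30, 0, 0, 0], [0.6, 20, 0, -25, 0, 0, 0], [0.6, 35, -2, 0, 0, 0, 0], [0.6, 40, -2, 0, 0, 0, 0], [0.6, 40, -2, 0, 0, 0, 0], [0.6, 38, -2, 0, 0, 0, 0], [0.6, 25, -1, 0, 0, 0, 0], [0.6, 8, 0, 0, 0, 0, 0]],
  ],
)

```text
time: 10.45
eef_pos: [442.6, 306.1, 137.4]
tcp_rot: [[-0.06, 0.998, 0.011], [0.998, 0.06, 0.002], [0.001, 0.011, -1.0]]
ft_force: [-0.4, -0.4, -1.3]
grip_width: 0.295
```

```bash
python3 -c "
from plan import *
go([441,301,24],93.5,7)"
```

```text
t 10.45 pos [442.6 306.1 137.4] fit [-101.7  211.6  137.4] yaw 93.5 tilt [0.011 0.002] F [-0.4 -0.4 -1.3] g 0.295 q [ 23.   3. 109.  -0.  67. -71.]
level corr(tool deg) [ 0.63 -0.05  0.  ] |row| 16.2
[-0.7,-0.3,16.2 | -0.01]
[-0.7,-0.3,16.2 | -0.01]
[-0.7,-0.3,16.2 | -0.01]
[-0.7,-0.3,16.2 | -0.01]
[-0.7,-0.3,16.2 | -0.01]
[-0.7,-0.3,16.2 | -0.01]
[-0.7,-0.3,16.2 | -0.01]
```

>>> servo_tool(
  targets=[
    [[0.6, -1, 0, 18, 0.6, 0, 0], [0.6, -1, 0, 18, 0, 0, 0], [0.6, -1, 0, 18, 0, 0, 0], [0.6, -1, 0, 18, 0, 0, 0], [0.6, -1, 0, 18, 0, 0, 0], [0.6, 0, 0, 14, 0, 0, 0], [0.6, 0, 0, 5, 0, 0, 0], [0.6, 0, 0, 0, 0, 0, 0]],
  ],
)

```text
time: 11.45
eef_pos: [441.7, 295.7, 18.0]
tcp_rot: [[-0.055, 0.998, -0.006], [0.998, 0.055, -0.002], [-0.002, -0.007, -1.0]]
ft_force: [-0.3, 0.2, 3.4]
grip_width: 0.296
```

```bash
python3 -c "
from plan import *
st();c=cap('scene','s7');i=cv2.imread('pics/s7.png')
cv2.imwrite('pics/s7z.png',cv2.resize(i[150:330,150:310],None,fx=3.3,fy=3.3,interpolation=cv2.INTER_CUBIC))"
```

```text
t 11.45 pos [441.7 295.7  18. ] fit [-103.3  201.3   18. ] yaw 93.1 tilt [-0.006 -0.002] F [-0.3  0.2  3.4] g 0.296 q [ 22.  13. 112.   0.  55. -72.]
```

View pics/s7z.png

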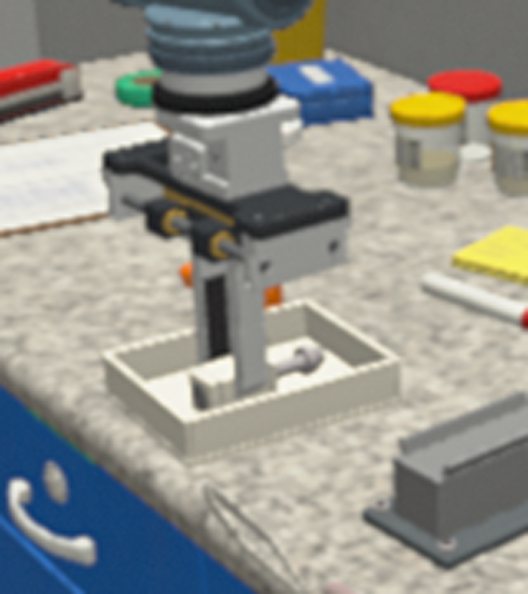

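>>> servo_tool(
  targets=[
    [[0, 0, 0, 0, 0, 0, 0], [0, 0, 0, 0, 0, 0, 0], [0, 0, 0, -3, 0, 0, 0], [0, 0, 0, -15, 0, 0, 0], [0, 0, 0, -30, 0, 0, 0], [0, 0, 0, -40, 0, 0, 0], [0, 0, 0, -40, 0, 0, 0], [0, 0, 0, -15, 0, 0, 0]],
  ],
)

```text
time: 12.5
eef_pos: [443.2, 296.5, 170.0]
tcp_rot: [[-0.055, 0.998, -0.002], [0.998, 0.055, -0.001], [-0.001, -0.002, -1.0]]
ft_force: [-0.5, -0.2, -1.2]
grip_width: 0.499
```

```bash
python3 -c "
from plan import *
go([464,-145,150],68.5,10);c=cap('scene','s8');i=cv2.imread('pics/s8.png')
cv2.imwrite('pics/s8z.png',cv2.resize(i[150:330,150:310],None,fx=3.3,fy=3.3,interpolation=cv2.INTER_CUBIC))"
```

```text
t 12.50 pos [443.2 296.5 170. ] fit [-101.6  201.9  170. ] yaw 93.2 tilt [-0.002 -0.001] F [-0.5 -0.2 -1.2] g 0.499 q [ 22.   0. 108.   0.  72. -72.]
level corr(tool deg) [-0.1   0.03 -0.  ] |row| 44.2
[-44.2,-0.4,2.0 | 2.47]
[-44.2,1.5,2.0 | 2.47]
[-44.1,3.4,2.0 | 2.47]
[-43.9,5.3,2.0 | 2.47]
[-43.6,7.2,2.0 | 2.47]
[-43.3,9.1,2.0 | 2.47]
[-42.8,10.9,2.0 | 2.47]
[-42.3,12.8,2.0 | 2.47]
[-41.7,14.6,2.0 | 2.47]
[-41.1,16.4,2.0 | 2.47]
```

View pics/s8z.png

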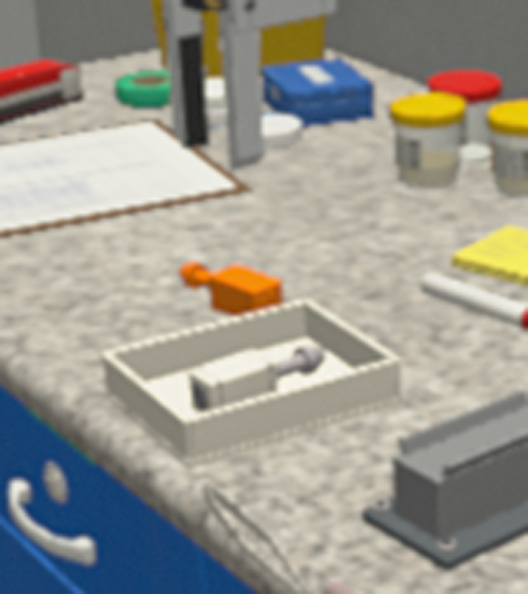

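```bash
python3 -c "
from h import *
for t in ('top0','scene0'):
    w=xyz(dict(np.load(t+'.npz'))).reshape(-1,3)
    for lo,hi in ((8,60),(60,130),(130,250),(250,500)):
        m=(w[:,2]>lo)&(w[:,2]<hi)&(w[:,1]<-185)&(w[:,0]>300)&(w[:,0]<700)&(w[:,1]>-500)
        p=w[m]
        if len(p)>20: print(t,lo,hi,len(p),'xmin %.0f ymax %.0f'%tuple((np.percentile(p[:,0],1),np.percentile(p[:,1],99))), 'near x<500 ymax',p[p[:,0]<520][:,1].max() if (p[:,0]<520).any() else None)
"
```

```text
top0 8 60 2103 xmin 501 ymax -186 near x<500 ymax -243.6114231296304
top0 60 130 3160 xmin 505 ymax -243 near x<500 ymax -243.73033831309436
top0 130 250 4407 xmin 519 ymax -243 near x<500 ymax -274.5089911022574
top0 250 500 13943 xmin 520 ymax -243 near x<500 ymax -275.1783287959146
scene0 8 60 5811 xmin 499 ymax -194 near x<500 ymax -244.87118481672576
scene0 60 130 10662 xmin 503 ymax -250 near x<500 ymax -244.4884232680426
scene0 130 250 15964 xmin 516 ymax -250 near x<500 ymax -262.65495546848217
scene0 250 500 28694 xmin 511 ymax -249 near x<500 ymax -250.65518398155325
```

>>> servo_tool(
  targets=[
    [[0, -44, -0.5, 0, 0, 0, 2.5], [0, -44, 1.5, 0, 0, 0, 2.5], [0, -44, 3.5, 0, 0, 0, 2.5], [0, -44, 5, 0, 0, 0, 2.5], [0, -44, 7, 0, 0, 0, 2.5], [0, -43, 9, 0, 0, 0, 2.5], [0, -43, 11, 0, 0, 0, 2.5], [0, -42, 13, 0, 0, 0, 2.5]],
  ],
)

```text
time: 13.55
eef_pos: [452.6, -64.0, 162.0]
tcp_rot: [[0.294, 0.956, -0.013], [0.956, -0.294, 0.002], [-0.002, -0.013, -1.0]]
ft_force: [0.9, 0.2, -0.6]
grip_width: 0.5
```

```bash
python3 -c "
from plan import *
go([464,-145,110],68.5,5)"
```

```text
t 13.55 pos [452.6 -64.  162. ] fit [-114.3 -158.4  162. ] yaw 72.9 tilt [-0.013  0.002] F [ 0.9  0.2 -0.6] g 0.500 q [-22. -10. 118.  -0.  72. -95.]
level corr(tool deg) [-0.74  0.14 -0.  ] |row| 19.4
[-14.8,6.9,10.4 | 0.87]
[-14.7,7.2,10.4 | 0.87]
[-14.6,7.4,10.4 | 0.87]
[-14.5,7.6,10.4 | 0.87]
[-14.4,7.8,10.4 | 0.87]
```

>>> servo_tool(
  targets=[
    [[0, -14, 7, 8, -0.7, 0.1, 0.9], [0, -14, 7, 8, 0, 0, 0.9], [0, -14, 7, 8, 0, 0, 0.9], [0, -13, 7, 8, 0, 0, 0.8], [0, -10, 6, 8, 0, 0, 0.6], [0, -4, 2, 5, 0, 0, 0], [0, 0, 0, 2, 0, 0, 0], [0, 0, 0, 0, 0, 0, 0]],
  ],
)

```text
time: 14.55
eef_pos: [462.7, -143.5, 108.1]
tcp_rot: [[0.366, 0.931, -0.006], [0.931, -0.366, 0.004], [0.001, -0.007, -1.0]]
ft_force: [-0.6, -1.0, -0.3]
grip_width: 0.501
```

```bash
python3 -c "
from plan import *
go([464,-145,50],68.5,5);c=cap('scene','s9');i=cv2.imread('pics/s9.png')
cv2.imwrite('pics/s9z.png',cv2.resize(i[230:410,300:480],None,fx=3.3,fy=3.3,interpolation=cv2.INTER_CUBIC))"
```

```text
t 14.55 pos [ 462.7 -143.5  108.1] fit [-109.  -238.4  108.1] yaw 68.5 tilt [-0.006  0.004] F [-0.6 -1.  -0.3] g 0.501 q [-31.  -2. 117.   0.  65. -99.]
level corr(tool deg) [-0.38 -0.07 -0.  ] |row| 11.6
[-0.2,0.3,11.6 | 0.01]
[-0.2,0.3,11.6 | 0.01]
[-0.2,0.3,11.6 | 0.01]
[-0.2,0.3,11.6 | 0.01]
[-0.2,0.3,11.6 | 0.01]
```

View pics/s9z.png

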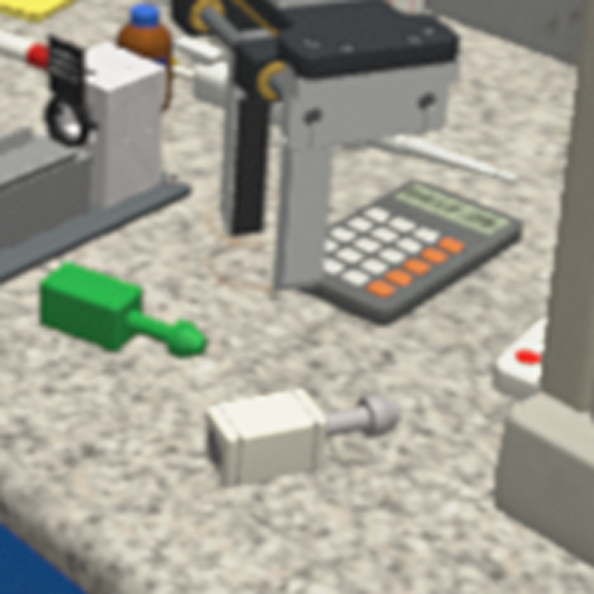

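>>> servo_tool(
  targets=[
    [[0, 0, 1, 14, -0.4, 0, 0], [0, 0, 0.5, 14, 0, 0, 0], [0, 0, 0, 14, 0, 0, 0], [0, 0, 0, 14, 0, 0, 0], [0, 0, 0, 13, 0, 0, 0], [0, 0, 0, 10, 0, 0, 0], [0, 0, 0, 5, 0, 0, 0], [0, 0, 0, 0, 0, 0, 0]],
  ],
)

```text
time: 15.6
eef_pos: [463.8, -143.1, 17.7]
tcp_rot: [[0.365, 0.931, 0.0], [0.931, -0.365, 0.001], [0.001, -0.0, -1.0]]
ft_force: [0.5, 0.4, -1.0]
grip_width: 0.503
```

```bash
python3 -c "
from plan import *
go([464,-145,15],68.5,2);c=cap('scene','s10');i=cv2.imread('pics/s10.png')
cv2.imwrite('pics/s10z.png',cv2.resize(i[230:410,300:480],None,fx=3.3,fy=3.3,interpolation=cv2.INTER_CUBIC))"
```

```text
t 15.60 pos [ 463.8 -143.1   17.7] fit [-107.9 -238.1   17.7] yaw 68.6 tilt [0.    0.001] F [ 0.5  0.4 -1. ] g 0.503 q [-31.   7. 119.   0.  53. -99.]
level corr(tool deg) [-0.01 -0.08 -0.  ] |row| 1.6
[-0.8,0.4,1.3 | 0.05]
[-0.8,0.4,1.3 | 0.05]
```

View pics/s10z.png

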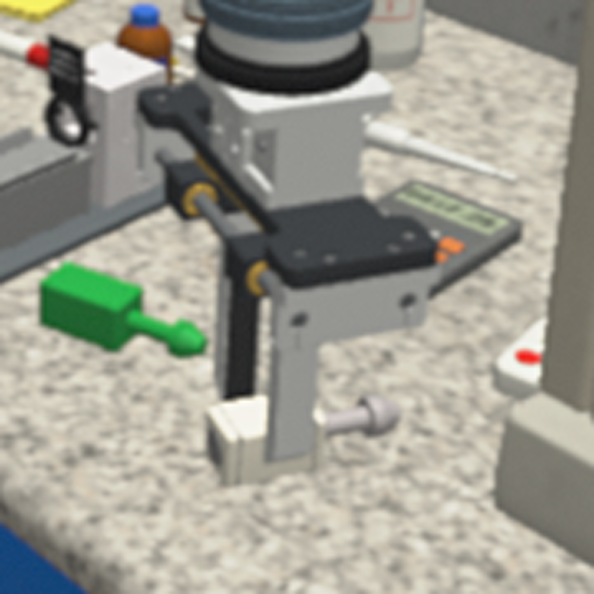

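>>> servo_tool(
  targets=[
    [[0, -0.8, -2.5, 1.5, 0, 0, 0], [0, -0.5, 0, 1, 0, 0, 0], [0.6, 0, 0, 0, 0, 0, 0], [0.6, 0, 0, 0, 0, 0, 0], [0.6, 0, 0, 0, 0, 0, 0], [0.6, 0, 0, -5, 0, 0, 0], [0.6, 0, 0, -25, 0, 0, 0], [0.6, 0, 0, -40, 0, 0, 0]],
  ],
  squeeze=35,
)

```text
time: 16.65
eef_pos: [458.9, -142.4, 85.2]
tcp_rot: [[0.365, 0.931, -0.004], [0.931, -0.365, 0.004], [0.002, -0.005, -1.0]]
ft_force: [-0.2, 0.5, -0.4]
grip_width: 0.294
```

```bash
python3 -c "
from plan import *
go(W(-93,0,120),93.5,7);c=cap('scene','s11');i=cv2.imread('pics/s11.png')
cv2.imwrite('pics/s11z.png',cv2.resize(i[200:380,300:480],None,fx=3.3,fy=3.3,interpolation=cv2.INTER_CUBIC))"
```

```text
t 16.65 pos [ 458.9 -142.4   85.2] fit [-112.8 -237.1   85.2] yaw 68.6 tilt [-0.004  0.004] F [-0.2  0.5 -0.4] g 0.294 q [-31.  -0. 118.   0.  62. -99.]
level corr(tool deg) [-0.31 -0.13  0.  ] |row| 34.4
[31.9,-11.7,-5.0 | -3.56]
[32.6,-9.7,-5.0 | -3.56]
[33.1,-7.7,-5.0 | -3.56]
[33.5,-5.6,-5.0 | -3.56]
[33.8,-3.5,-5.0 | -3.56]
[34.0,-1.4,-5.0 | -3.56]
[34.0,0.7,-5.0 | -3.56]
```

View pics/s11z.png

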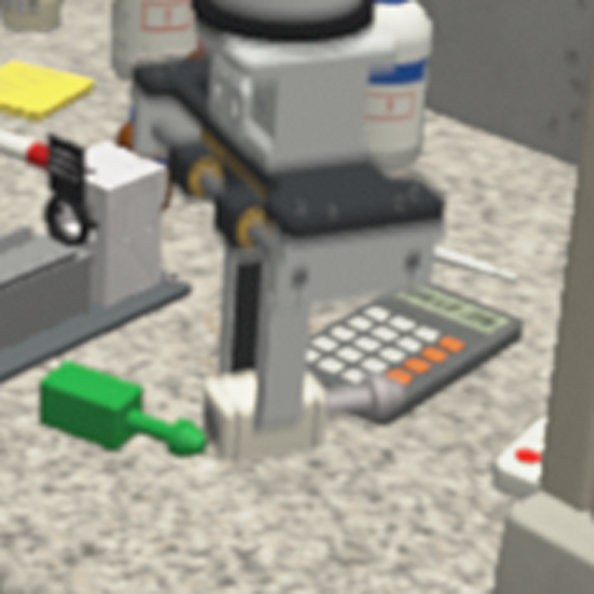

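>>> servo_tool(
  targets=[
    [[0.6, 15, -6, -20, -0.3, -0.1, -3], [0.6, 30, -10, -18, 0, 0, -3.5], [0.6, 33, -8.5, -8, 0, 0, -3.5], [0.6, 34, -6.5, 0, 0, 0, -3.5], [0.6, 34, -4.5, 0, 0, 0, -3.5], [0.6, 34, -2.5, 0, 0, 0, -3.5], [0.6, 32, -0.5, 0, 0, 0, -3.5], [0.6, 10, 0, 0, 0, 0, -0.5]],
  ],
)

```text
time: 17.7
eef_pos: [462.4, 88.1, 139.9]
tcp_rot: [[-0.065, 0.998, 0.016], [0.998, 0.065, -0.007], [-0.008, 0.016, -1.0]]
ft_force: [0.2, -0.3, -2.3]
grip_width: 0.294
```

```bash
python3 -c "
from plan import *
go(W(-93,0,90),93.5,6)"
```

```text
t 17.70 pos [462.4  88.1 139.9] fit [-95.2  -7.2 139.9] yaw 93.7 tilt [ 0.016 -0.007] F [ 0.2 -0.3 -2.3] g 0.294 q [ -3.  -7. 119.  -0.  68. -96.]
level corr(tool deg) [ 0.89  0.45 -0.  ] |row| 8.4
[1.2,0.4,8.3 | 0.04]
[1.2,0.4,8.3 | 0.04]
[1.2,0.4,8.3 | 0.04]
[1.2,0.4,8.3 | 0.04]
[1.2,0.4,8.3 | 0.04]
[1.2,0.4,8.3 | 0.04]
```

>>> servo_tool(
  targets=[
    [[0.6, 1, 0.4, 8, 0.9, 0.45, 0], [0.6, 1, 0.4, 8, 0, 0, 0], [0.6, 1, 0.4, 8, 0, 0, 0], [0.6, 1, 0.4, 8, 0, 0, 0], [0.6, 1, 0, 8, 0, 0, 0], [0.6, 1, 0, 5, 0, 0, 0], [0.6, 0, 0, 2, 0, 0, 0], [0.6, 0, 0, 0, 0, 0, 0]],
  ],
)

```text
time: 18.7
eef_pos: [463.5, 92.0, 88.5]
tcp_rot: [[-0.061, 0.998, -0.003], [0.998, 0.061, -0.0], [-0.0, -0.003, -1.0]]
ft_force: [-0.8, -0.6, -0.6]
grip_width: 0.295
```

```bash
python3 -c "
from plan import *
go(W(-93,0,60),93.5,6);c=cap('scene','s12');i=cv2.imread('pics/s12.png')
cv2.imwrite('pics/s12z.png',cv2.resize(i[150:330,240:400],None,fx=3.3,fy=3.3,interpolation=cv2.INTER_CUBIC))"
```

```text
t 18.70 pos [463.5  92.   88.5] fit [-93.9  -3.4  88.5] yaw 93.5 tilt [-0.003 -0.   ] F [-0.8 -0.6 -0.6] g 0.295 q [ -3.  -2. 120.  -0.  62. -96.]
level corr(tool deg) [-0.18  0.01 -0.  ] |row| 4.8
[0.6,0.1,4.8 | -0.00]
[0.6,0.1,4.8 | -0.00]
[0.6,0.1,4.8 | -0.00]
[0.6,0.1,4.8 | -0.00]
[0.6,0.1,4.8 | -0.00]
[0.6,0.1,4.8 | -0.00]
```

View pics/s12z.png

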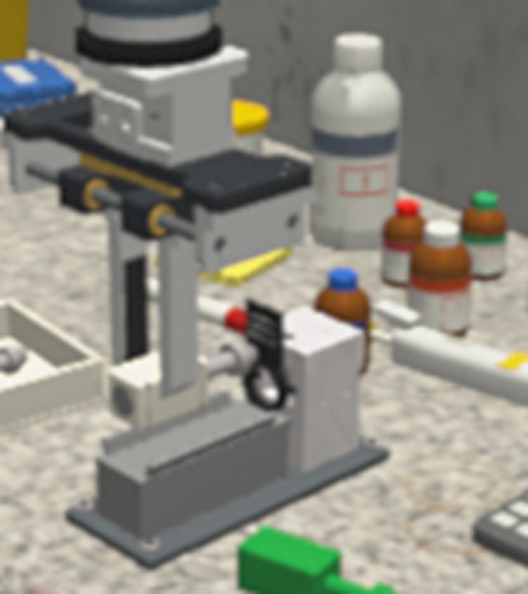

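>>> servo_tool(
  targets=[
    [[0.6, 1.5, 0, 0, 0, 0, 0], [0.6, 1.4, 0, 4, 0, 0, 0], [0.6, 0.5, 0, 5, 0, 0, 0], [0.6, 0, 0, 5, 0, 0, 0], [0.6, 0, 0, 5, 0, 0, 0], [0.6, 0, 0, 4, 0, 0, 0], [0.6, 0, 0, 2, 0, 0, 0], [0.6, 0, 0, 0, 0, 0, 0]],
  ],
)

```text
time: 19.75
eef_pos: [463.6, 95.7, 62.2]
tcp_rot: [[-0.061, 0.998, -0.002], [0.998, 0.061, -0.001], [-0.0, -0.002, -1.0]]
ft_force: [0.6, -0.6, -1.2]
grip_width: 0.292
```

```bash
python3 -c "
from plan import *
go(W(-93,-.5,58),93.5,6);c=cap('scene','s13');i=cv2.imread('pics/s13.png')
cv2.imwrite('pics/s13z.png',cv2.resize(i[190:310,240:360],None,fx=5,fy=5,interpolation=cv2.INTER_CUBIC))"
```

```text
t 19.75 pos [463.6  95.7  62.2] fit [-93.6   0.3  62.2] yaw 93.5 tilt [-0.002 -0.001] F [ 0.6 -0.6 -1.2] g 0.292 q [ -2.   1. 120.  -0.  59. -96.]
level corr(tool deg) [-0.13  0.02  0.  ] |row| 0.7
[-0.1,0.1,0.7 | 0.00]
[-0.1,0.1,0.7 | 0.00]
[-0.1,0.1,0.7 | 0.00]
[-0.1,0.1,0.7 | 0.00]
[-0.1,0.1,0.7 | 0.00]
[-0.1,0.1,0.7 | 0.00]
```

View pics/s13z.png

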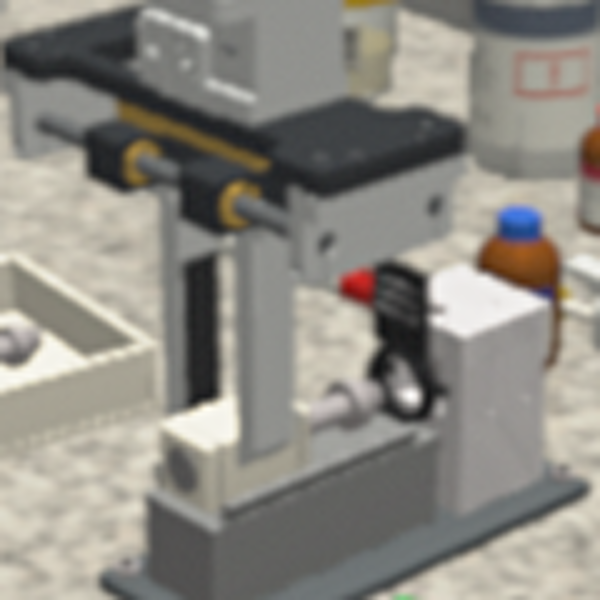

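>>> servo_tool(
  targets=[
    [[0.6, -0.6, -1, 1, 0, 0, 0], [0.6, 0, 0, 1, 0, 0, 0], [0.6, 0, 0, 0.7, 0, 0, 0], [0.6, 0, 0, 0, 0, 0, 0], [0.6, 0, 0, 0, 0, 0, 0], [0.6, 0, 0, 0, 0, 0, 0], [0.6, 0, 0, 0, 0, 0, 0], [0.6, 0, 0, 0, 0, 0, 0]],
  ],
)

```text
time: 20.8
eef_pos: [464.0, 95.0, 61.7]
tcp_rot: [[-0.061, 0.998, 0.001], [0.998, 0.061, -0.0], [-0.0, 0.001, -1.0]]
ft_force: [-0.1, 0.9, 1.8]
grip_width: 0.299
```

```bash
python3 -c "
from plan import *
st();c=cap('scene','s14');i=cv2.imread('pics/s14.png')
cv2.imwrite('pics/s14z.png',cv2.resize(i[190:310,240:360],None,fx=5,fy=5,interpolation=cv2.INTER_CUBIC))"
```

```text
t 20.80 pos [464.   95.   61.7] fit [-93.2  -0.4  61.7] yaw 93.5 tilt [ 0.001 -0.   ] F [-0.1  0.9  1.8] g 0.299 q [ -2.   1. 120.  -0.  59. -96.]
```

View pics/s14z.png

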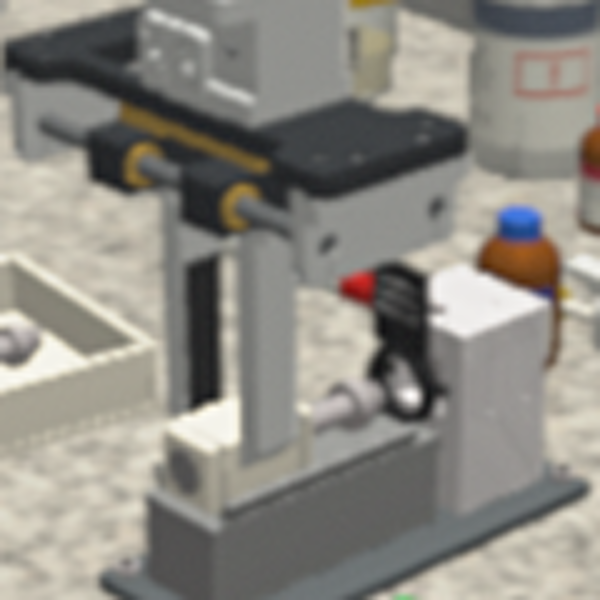

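>>> servo_tool(
  targets=[
    [[0, 0, 0, 0, 0, 0, 0], [0, 0, 0, 0, 0, 0, 0], [0, 0, 0, -3, 0, 0, 0], [0, 0, 0, -15, 0, 0, 0], [0, 0, 0, -20, 0, 0, 0], [0, 0, 0, -20, 0, 0, 0], [0, 0, 0, -5, 0, 0, 0], [0, 0, 0, 0, 0, 0, 0]],
  ],
)

```text
time: 21.85
eef_pos: [464.7, 95.0, 129.6]
tcp_rot: [[-0.061, 0.998, 0.004], [0.998, 0.061, -0.001], [-0.001, 0.004, -1.0]]
ft_force: [0.2, 0.1, 0.3]
grip_width: 0.503
```

```bash
python3 -c "
from plan import *
st();c=cap('scene','s15');i=cv2.imread('pics/s15.png')
cv2.imwrite('pics/s15z.png',cv2.resize(i[190:310,240:360],None,fx=5,fy=5,interpolation=cv2.INTER_CUBIC))"
```

```text
t 21.85 pos [464.7  95.  129.6] fit [-92.5  -0.5 129.6] yaw 93.5 tilt [ 0.004 -0.001] F [0.2 0.1 0.3] g 0.503 q [ -2.  -5. 118.  -0.  67. -96.]
```

View pics/s15z.png

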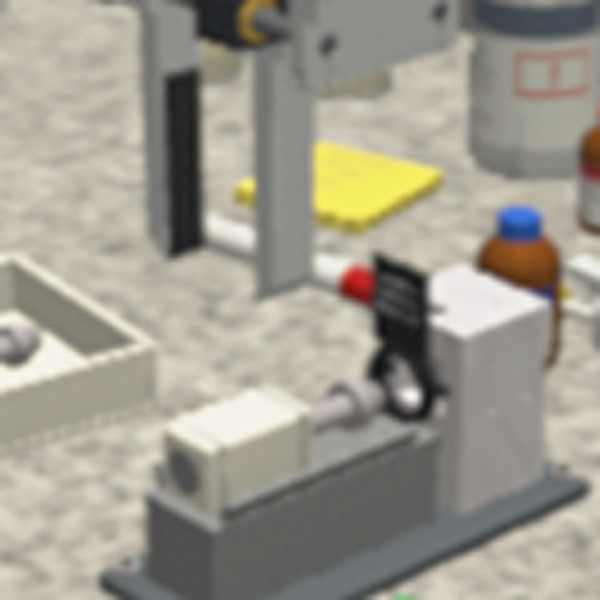

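>>> servo_tool(
  targets=[
    [[0, 0, 0, 14, 0, 0, 0], [0, 0, 0, 14, 0, 0, 0], [0, 0, 0, 14, 0, 0, 0], [0, 0, 0, 13, 0, 0, 0], [0, 0, 0, 9, 0, 0, 0], [0, 0, 0, 4, 0, 0, 0], [0, 0, 0, 0, 0, 0, 0], [0, 0, 0, 0, 0, 0, 0]],
  ],
)

```text
time: 22.9
eef_pos: [462.2, 94.9, 53.3]
tcp_rot: [[-0.061, 0.998, -0.003], [0.998, 0.061, -0.0], [-0.0, -0.003, -1.0]]
ft_force: [-0.3, -0.1, -0.5]
grip_width: 0.502
```

```bash
python3 -c "
from plan import *
st()"
```

```text
t 22.90 pos [462.2  94.9  53.3] fit [-95.   -0.4  53.3] yaw 93.5 tilt [-0.003 -0.   ] F [-0.3 -0.1 -0.5] g 0.502 q [ -2.   2. 120.  -0.  58. -96.]
```

>>> servo_tool(
  targets=[
    [[0, 0, 0, -3, 0, 0, 0], [0, 0, 0, -2, 0, 0, 0], [0, 0, 0, 0, 0, 0, 0], [0.6, 0, 0, 0, 0, 0, 0], [0.6, 0, 0, 0, 0, 0, 0], [0.6, 0, 0, 0, 0, 0, 0], [0.6, 0, 0, 0, 0, 0, 0], [0.6, 0, 0, 0, 0, 0, 0]],
  ],
  squeeze=35,
)

```text
time: 23.9
eef_pos: [463.3, 94.9, 60.0]
tcp_rot: [[-0.061, 0.998, -0.001], [0.998, 0.061, -0.0], [-0.0, -0.001, -1.0]]
ft_force: [-0.3, -0.2, -0.4]
grip_width: 0.294
```

```bash
python3 -c "
from plan import *
st()"
```

```text
t 23.90 pos [463.3  94.9  60. ] fit [-93.9  -0.4  60. ] yaw 93.5 tilt [-0.001 -0.   ] F [-0.3 -0.2 -0.4] g 0.294 q [ -2.   1. 120.  -0.  59. -96.]
```

Gripped at 27.6 mm opening. Now I push forward.

>>> servo_tool(
  targets=[
    [[0.6, 0, 3, 0, 0, 0, 0], [0.6, 0, 4, 0, 0, 0, 0], [0.6, 0, 4, 0, 0, 0, 0], [0.6, 0, 4, 0, 0, 0, 0], [0.6, 0, 4, 0, 0, 0, 0], [0.6, 0, 3, 0, 0, 0, 0], [0.6, 0, 3, 0, 0, 0, 0], [0.6, 0, 2, 0, 0, 0, 0]],
  ],
)

```text
time: 24.9
eef_pos: [492.0, 96.7, 60.0]
tcp_rot: [[-0.061, 0.998, -0.001], [0.998, 0.061, -0.0], [-0.0, -0.001, -1.0]]
ft_force: [-1.5, -0.5, 2.4]
grip_width: 0.295
```

```bash
python3 -c "
from plan import *
st();c=cap('scene','s16');i=cv2.imread('pics/s16.png')
cv2.imwrite('pics/s16z.png',cv2.resize(i[190:310,240:360],None,fx=5,fy=5,interpolation=cv2.INTER_CUBIC))"
```

```text
t 24.90 pos [492.   96.7  60. ] fit [-65.2  -0.4  60. ] yaw 93.5 tilt [-0.001 -0.   ] F [-1.5 -0.5  2.4] g 0.295 q [ -2.   5. 116.  -0.  59. -95.]
```

View pics/s16z.png

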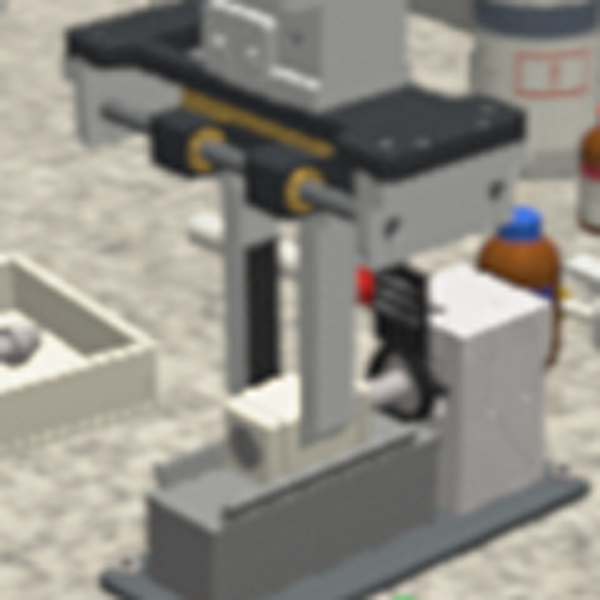

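>>> servo_tool(
  targets=[
    [[0.6, 0, 2.5, 0, 0, 0, 0], [0.6, 0, 2.5, 0, 0, 0, 0], [0.6, 0, 2.5, 0, 0, 0, 0], [0.6, 0, 2, 0, 0, 0, 0], [0.6, 0, 2, 0, 0, 0, 0], [0.6, 0, 2, 0, 0, 0, 0], [0.6, 0, 2, 0, 0, 0, 0], [0.6, 0, 2, 0, 0, 0, 0]],
  ],
  squeeze=45,
)

```text
time: 25.95
eef_pos: [498.9, 97.3, 60.7]
tcp_rot: [[-0.064, 0.997, -0.035], [0.998, 0.064, -0.004], [-0.001, -0.035, -0.999]]
ft_force: [-8.6, -0.4, 9.1]
grip_width: 0.29
```

```bash
python3 -c "
from plan import *
st()"
```

```text
t 25.95 pos [498.9  97.3  60.7] fit [-58.2  -0.2  60.7] yaw 93.6 tilt [-0.035 -0.004] F [-8.6 -0.4  9.1] g 0.290 q [ -2.   7. 114.  -0.  61. -95.]
```

```bash
python3 -c "
from plan import *
st();c=cap('scene','s17');i=cv2.imread('pics/s17.png')
cv2.imwrite('pics/s17z.png',cv2.resize(i[190:310,240:360],None,fx=5,fy=5,interpolation=cv2.INTER_CUBIC))"
```

```text
t 25.95 pos [498.9  97.3  60.7] fit [-58.2  -0.2  60.7] yaw 93.6 tilt [-0.035 -0.004] F [-8.6 -0.4  9.1] g 0.290 q [ -2.   7. 114.  -0.  61. -95.]
```

View pics/s17z.png

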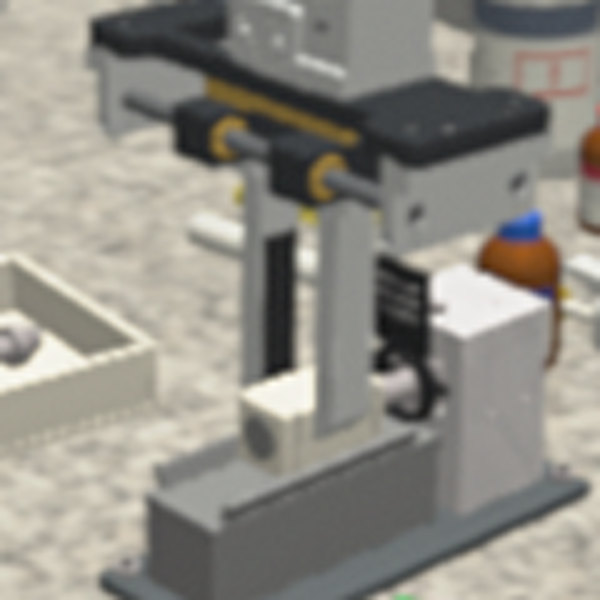

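>>> servo_tool(
  targets=[
    [[0, 0, 0, 0, 0, 0, 0], [0, 0, 0, 0, 0, 0, 0], [0, 0, 0, -3, -2, 0, 0], [0, 0, 0, -15, 0, 0, 0], [0, 0, -10, -15, 0, 0, 0], [1, 0, -15, -5, 0, 0, 0], [1, 0, -15, 0, 0, 0, 0], [1, 0, -7, 0, 0, 0, 0]],
  ],
)

```text
time: 27.0
eef_pos: [453.6, 94.3, 104.3]
tcp_rot: [[-0.063, 0.998, 0.011], [0.998, 0.063, -0.001], [-0.002, 0.011, -1.0]]
ft_force: [0.6, 0.3, 0.7]
grip_width: 0.217
```

```bash
python3 -c "
from plan import *
st();c=cap('scene','s18');i=cv2.imread('pics/s18.png')
cv2.imwrite('pics/s18z.png',cv2.resize(i[190:310,240:360],None,fx=5,fy=5,interpolation=cv2.INTER_CUBIC))"
```

```text
t 27.00 pos [453.6  94.3 104.3] fit [-103.7   -0.4  104.3] yaw 93.6 tilt [ 0.011 -0.001] F [0.6 0.3 0.7] g 0.217 q [ -2.  -5. 121.  -0.  64. -96.]
```

View pics/s18z.png

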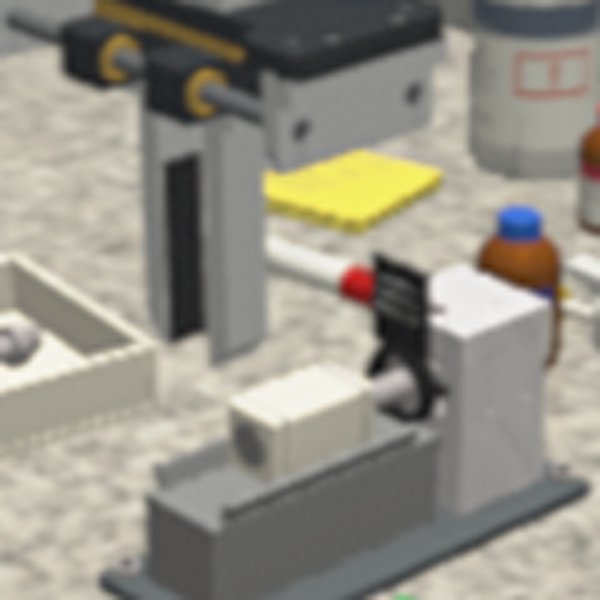

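```bash
python3 -c "
from plan import *
c=dict(np.load('s18.npz'))
for o in (-58,-62,-66,-70):
  f=lambda P:((proj(c,P)+.5-np.array([240,190]))*5).round(0)
  print(o,'rear L/R top',f(W(o-25,14,73)),f(W(o-25,-14,73)),'rear R bottom',f(W(o-25,-14,45)),'front R top',f(W(o+25,-14,73)))
"
```

```text
-58 rear L/R top [233. 398.] [283. 423.] rear R bottom [284. 492.] front R top [384. 383.]
-62 rear L/R top [225. 401.] [274. 426.] rear R bottom [275. 495.] front R top [377. 386.]
-66 rear L/R top [216. 404.] [266. 430.] rear R bottom [267. 499.] front R top [369. 389.]
-70 rear L/R top [208. 408.] [257. 433.] rear R bottom [259. 502.] front R top [361. 392.]
```

>>> servo_tool(
  targets=[
    [[1, 0, -3, 3, 0.6, 0, 0], [1, 0, 0, 8, 0, 0, 0], [1, 0, 0, 9, 0, 0, 0], [1, 0, 0, 9, 0, 0, 0], [1, 0, 0, 9, 0, 0, 0], [1, 0, 0, 5, 0, 0, 0], [1, 0, 0, 2, 0, 0, 0], [1, 0, 0, 0, 0, 0, 0]],
  ],
)

```text
time: 28.05
eef_pos: [450.5, 94.0, 55.4]
tcp_rot: [[-0.063, 0.998, -0.002], [0.998, 0.063, -0.002], [-0.002, -0.002, -1.0]]
ft_force: [-1.0, 0.2, 0.0]
grip_width: 0.008
```

```bash
python3 -c "
from plan import *
st()"
```

```text
t 28.05 pos [450.5  94.   55.4] fit [-106.7   -0.6   55.4] yaw 93.6 tilt [-0.002 -0.002] F [-1.   0.2  0. ] g 0.008 q [ -2.  -0. 122.  -0.  58. -96.]
```

>>> servo_tool(
  targets=[
    [[1, 0, 3, 1.5, 0, 0, 0], [1, 0, 3, 0.5, 0, 0, 0], [1, 0, 3, 0, 0, 0, 0], [1, 0, 3, 0, 0, 0, 0], [1, 0, 3, 0, 0, 0, 0], [1, 0, 3, 0, 0, 0, 0], [1, 0, 3, 0, 0, 0, 0], [1, 0, 3, 0, 0, 0, 0]],
  ],
)

```text
time: 29.05
eef_pos: [468.5, 95.6, 52.6]
tcp_rot: [[-0.065, 0.998, -0.023], [0.998, 0.065, -0.003], [-0.001, -0.023, -1.0]]
ft_force: [-7.6, -1.8, 7.5]
grip_width: 0.002
```

```bash
python3 -c "
from plan import *
st()"
```

```text
t 29.05 pos [468.5  95.6  52.6] fit [-88.6  -0.1  52.6] yaw 93.7 tilt [-0.023 -0.003] F [-7.6 -1.8  7.5] g 0.002 q [ -2.   4. 119.  -0.  59. -96.]
```

>>> servo_tool(
  targets=[
    [[1, 0, 3.5, -0.5, -0.5, 0, 0], [1, 0, 3.5, -0.5, -0.5, 0, 0], [1, 0, 3.5, -0.5, -0.4, 0, 0], [1, 0, 3.5, -0.5, -0.3, 0, 0], [1, 0, 3.5, 0, -0.3, 0, 0], [1, 0, 3, 0, -0.3, 0, 0], [1, 0, 3, 0, -0.3, 0, 0], [1, 0, 3, 0, -0.3, 0, 0]],
  ],
)

```text
time: 30.05
eef_pos: [478.1, 96.7, 50.7]
tcp_rot: [[-0.068, 0.998, -0.02], [0.998, 0.067, -0.004], [-0.002, -0.021, -1.0]]
ft_force: [-7.6, -0.7, 6.4]
grip_width: 0.002
```

```bash
python3 -c "
from plan import *
st();c=cap('scene','s19');i=cv2.imread('pics/s19.png')
cv2.imwrite('pics/s19z.png',cv2.resize(i[190:310,240:360],None,fx=5,fy=5,interpolation=cv2.INTER_CUBIC))"
```

```text
t 30.05 pos [478.1  96.7  50.7] fit [-79.    0.5  50.7] yaw 93.9 tilt [-0.02  -0.004] F [-7.6 -0.7  6.4] g 0.002 q [ -2.   5. 118.  -0.  59. -95.]
```

View pics/s19z.png

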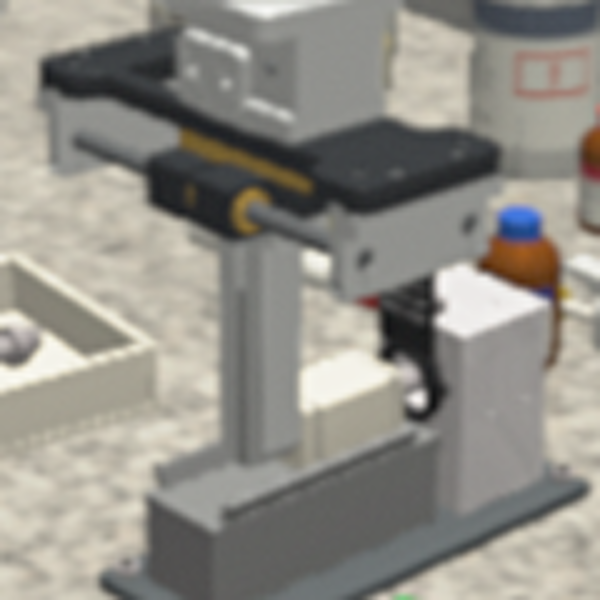

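>>> servo_tool(
  targets=[
    [[1, -0.2, 3.5, -1, -0.5, 0, 0.1], [1, -0.1, 3.5, -1, -0.5, 0, 0], [1, 0, 3.5, -0.7, -0.4, 0, 0], [1, 0, 3.5, -0.5, -0.4, 0, 0], [1, 0, 3.5, -0.5, -0.4, 0, 0], [1, 0, 3.5, -0.5, -0.4, 0, 0], [1, 0, 3.5, -0.5, -0.4, 0, 0], [1, 0, 3.5, -0.5, -0.4, 0, 0]],
  ],
)

```text
time: 31.1
eef_pos: [483.2, 97.1, 50.6]
tcp_rot: [[-0.07, 0.997, -0.025], [0.998, 0.07, -0.005], [-0.004, -0.025, -1.0]]
ft_force: [-14.6, -3.3, 11.2]
grip_width: 0.007
```

```bash
python3 -c "
from plan import *
st();c=cap('scene','s20');i=cv2.imread('pics/s20.png')
cv2.imwrite('pics/s20z.png',cv2.resize(i[190:310,240:360],None,fx=5,fy=5,interpolation=cv2.INTER_CUBIC))"
```

```text
t 31.10 pos [483.2  97.1  50.6] fit [-74.    0.5  50.6] yaw 94.0 tilt [-0.025 -0.005] F [-14.6  -3.3  11.2] g 0.007 q [ -2.   6. 117.  -0.  59. -95.]
```

View pics/s20z.png

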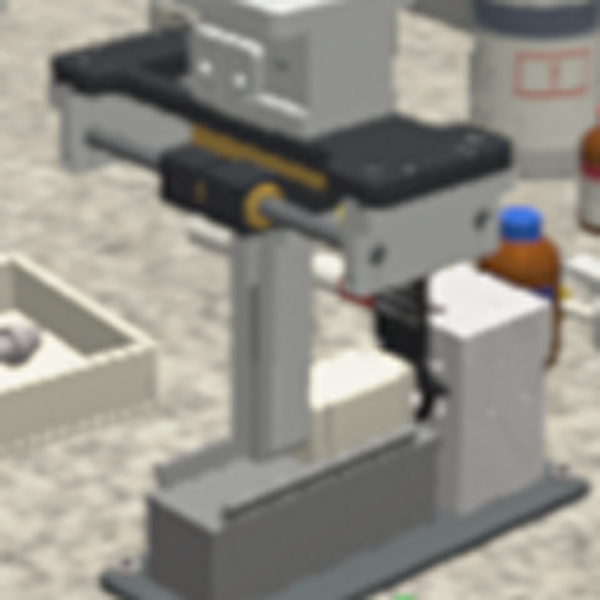

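>>> servo_tool(
  targets=[
    [[1, 0, -2, 0, 0, 0, 0], [1, 0, -6, 0, 0, 0, 0], [1, 0, -10, 0, 0, 0, 0], [1, 0, -15, -3, 0, 0, 0], [1, 0, -15, -15, 0, 0, 0], [1, 0, -10, -30, 0, 0, 0], [1, 0, 0, -40, 0, 0, 0], [1, 0, 0, -20, 0, 0, 0]],
  ],
)

```text
time: 32.15
eef_pos: [425.4, 93.6, 162.5]
tcp_rot: [[-0.07, 0.997, -0.019], [0.998, 0.07, -0.005], [-0.003, -0.019, -1.0]]
ft_force: [0.1, 0.1, -0.9]
grip_width: 0.008
```

```bash
python3 -c "
from plan import *
st();c=cap('scene','s21');i=cv2.imread('pics/s21.png')
cv2.imwrite('pics/s21z.png',cv2.resize(i[190:310,240:360],None,fx=5,fy=5,interpolation=cv2.INTER_CUBIC))
for o in (-38,-41,-44,-47):
  f=lambda P:((proj(c,P)+.5-np.array([240,190]))*5).round(0)
  print(o,'rear L/R top',f(W(o-25,14,73)),f(W(o-25,-14,73)),'front R top',f(W(o+25,-14,73)))"
```

```text
t 32.15 pos [425.4  93.6 162.5] fit [-131.8    0.5  162.5] yaw 94.0 tilt [-0.019 -0.005] F [ 0.1  0.1 -0.9] g 0.008 q [ -2. -13. 121.  -0.  73. -96.]
-38 rear L/R top [274. 382.] [324. 407.] front R top [423. 367.]
-41 rear L/R top [268. 384.] [318. 409.] front R top [418. 369.]
-44 rear L/R top [262. 387.] [312. 411.] front R top [412. 372.]
-47 rear L/R top [256. 389.] [306. 414.] front R top [406. 374.]
```

View pics/s21z.png

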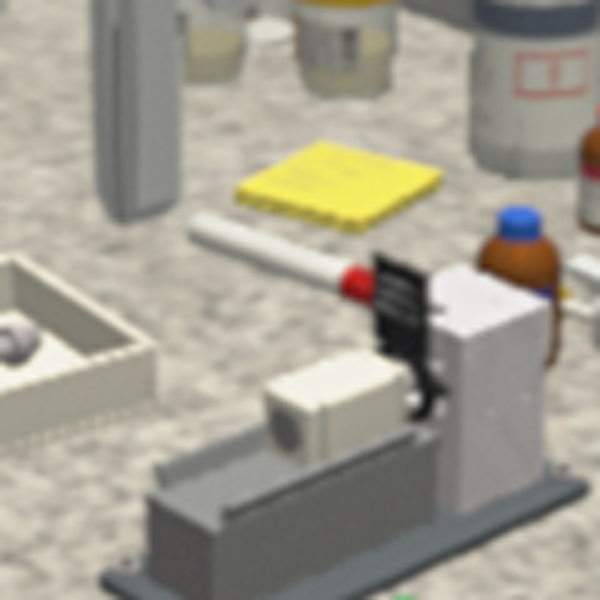

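The rear-left edge at (266,388) in the zoom puts the origin at about −42, and the collar is back at rest, so it looks locked. I'll clear the arm away and verify from above.

>>> servo_tool(
  targets=[
    [[1, 20, 0, -20, 0, 0, 0], [1, 40, 0, -10, 0, 0, 0], [1, 50, 0, 0, 0, 0, 0], [1, 50, 0, 0, 0, 0, 0], [1, 50, 0, 0, 0, 0, 0], [1, 50, 0, 0, 0, 0, 0], [1, 40, 0, 0, 0, 0, 0], [1, 20, 0, 0, 0, 0, 0]],
  ],
)

```text
time: 33.2
eef_pos: [404.7, 421.5, 191.6]
tcp_rot: [[-0.065, 0.998, -0.008], [0.998, 0.065, -0.003], [-0.002, -0.008, -1.0]]
ft_force: [-0.7, -0.4, 0.5]
grip_width: 0.006
```

```bash
python3 -c "
from plan import *
from fit import rect
st();c=cap('top','t22');c0=dict(np.load('top0.npz'))
r=rect(c,(322,348,232,264),73,62,82);r0=rect(c0,(322,348,232,264),73,62,82);print(r,r0,fitc([*r[0][0],0]),fitc([*r0[0][0],0]))
w=cap('scene','s22')
i=cv2.imread('pics/t22.png');j=cv2.imread('pics/top0.png')
o=np.hstack([cv2.resize(x[190:305,285:365],None,fx=5,fy=5,interpolation=cv2.INTER_CUBIC) for x in (j,i)]);cv2.imwrite('pics/cmp.png',o)"
```

```text
t 33.20 pos [404.7 421.5 191.6] fit [-132.5  329.1  191.6] yaw 93.7 tilt [-0.008 -0.003] F [-0.7 -0.4  0.5] g 0.006 q [ 35.   6.  99.   0.  75. -59.]
(((517.069580078125, 100.5135269165039), (58.70465850830078, 30.116594314575195), 2.4693639278411865), array([516.1986 ,  99.83096], dtype=float32), 447) (((517.658935546875, 99.6601333618164), (58.60966873168945, 30.082191467285156), 4.359067916870117), array([516.5495  ,  99.012764], dtype=float32), 446) [-39.89174496   1.85231463   0.        ] [-39.35558719   0.96453353   0.        ]
```

View pics/cmp.png

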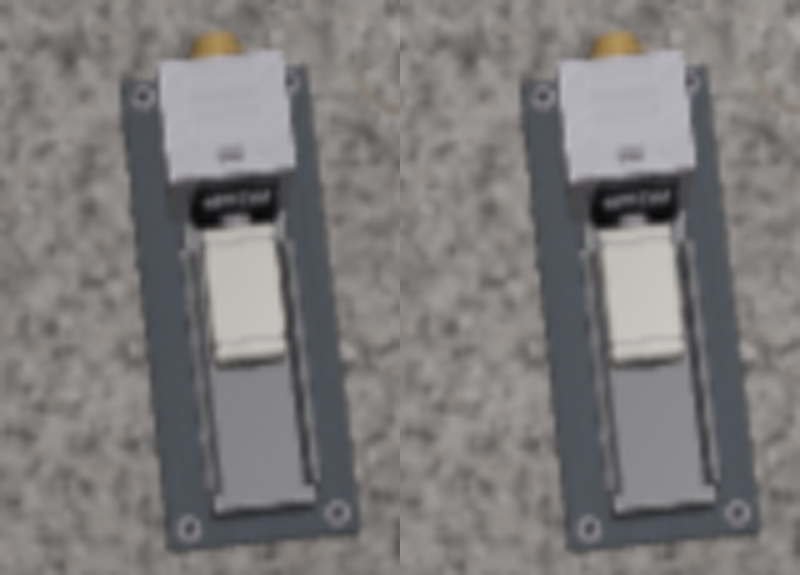

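View pics/t22.png

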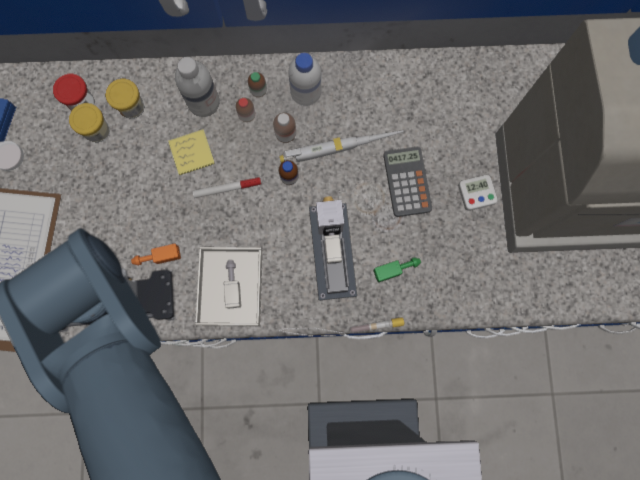

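```bash
python3 -c "
from rig import *
print(job_done())"
```

```text
the job is handed in; nothing more can be done
None
```

I handed the job in at about 33 s of the 72 s allowed. The spent cartridge is in the waste tray and the fresh one is pushed home in the fitting.

**What I did**
- I pressed the collar tab about 5 mm until the spent cartridge sprang back, drew it out and put it in the tray.
- I laid the fresh cartridge in the channel. Pushing it home in the grip stalled at about 9 N with the tool tilting. I let go and pushed its rear face with the shut fingers, up to a firm stop at about 15 N.

**Last checks**
- **Lock:** After I backed off, the cartridge stayed put for the last 1 to 2 s. From above it lies within 1 mm of where the locked spent one had been. The collar is back at rest and the roof pin looks as it did at the start. I did not do a pull test.
- **Seat angle:** The top view showed the fresh cartridge turned about 2° differently from the spent one, which I put down to play in the channel or picture noise.
- **Other things:** In the top view the bystanders and the green and orange look-alikes appear unmoved, and the arm touches nothing.

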